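Pin, slide and lock the leg of a wheel stand

ROBOT

A 7-joint arm with a two-finger parallel gripper is mounted at the origin on the work surface. World frame = base frame: x ahead of the robot, y to its left, z up, the work surface at z = 0. Lengths are in m, angles in rad, forces in N, time in s.
With the tool pointing down it reaches from about 0.4 to 0.925 m from the base axis. Payload 4.1 kg.
Tool frame: the origin (TCP) lies on the centre line of the jaws, within the pads' length; the fingertips stand 8 mm ahead of it and the grasp point (between the pads) lies 11 mm behind it; y points along the fingers, z is the direction in which the jaws open and shut, and the axes are right-handed (so a half turn about y gives the same grasp; the last joint's range is limited). The gripper opens to 85 mm and grips with 20 to 120 N. Pads are 22 mm wide; open, the fingers measure 114 mm over their backs; the gripper's body (76 mm by 85 mm) begins 54 mm behind the grasp point. The pads swing forward as they close: fully open they stand 13 mm farther back than shut.
Start: joints at [-1.229, 0.398, 0.045, 1.537, -0.019, 1.207, -0.051], TCP at [0.277, 0.588, 0.217] pointing down, gripper open.
Joint ranges: [-2.82, 2.82], [-0.49, 2.23], [-1.37, 1.46], [0, 2.46], [-1.36, 4.5], [0.23, 2], [-2.94, 2.94]. Speed limits (rad/s): [2.57, 2.57, 3.14, 3.14, 3.14, 3.14, 3.14].

INTERFACE

Orientations are given as a rotation vector (axis times angle).
In Python, from rig import telemetry, capture, ctrl gives the robot as it stands.
- The arm moves only by the shell command python3 -m crank 'ROWS' [FORCE]. ROWS is JSON, a list of rows, each a list of 7 numbers: the opening, from 0 (shut) to 1 (fully open), then the shift along the tool's x, y, z in m, then the turn, a rotation vector about the tool's x, y, z in rad. In form: [[fingers, dx, dy, dz, rx, ry, rz], ...]. A call has 1 to 8 rows; each row is the pose to reach, as a shift and turn from the pose commanded when the call began, along the tool's axes at that moment; what a row does not reach only later rows make up. A row lasts 1/8 s, in which the tool goes at most 62.5 mm and 10.7 degrees, less where a joint would pass 70% of its speed; a pose out of reach is approached as far as the arm can. A call with a gripper value outside its range is refused whole. The fingers move at their own pace and stop on an object; FORCE is the grip in N (left out, the last holds). Time passes only in rows, so rows that repeat a pose let the fingers close. It gives the time, the measured TCP pose, the force and the opening at its end, in the units of the state.
- telemetry.sense(): the state, without advancing time (a new reading comes with each control period).
- capture(name): name is "scene" or "top"; returns a dict with "frame" (384x512x3 uint8, red, green, blue), "fovy" (degrees; the focal length in pixels is half the picture's height over the tangent of half this angle, whatever the lens; pixels are square), "cx", "cy" (the principal point, pixels), "k1" (the pictures are not rectified: a ray, as slopes to the right and down, at radius r is drawn at 1 + k1 r^2 times it, then the intrinsics apply), "T" (4x4, takes a point from camera to world coordinates). Camera axes: x right, y up, looking along -z (the intrinsics and any distortion apply to the point x, -y, -z); pixel columns grow to the right and rows downward; lengths in m; the calibration is good to about 2 mm. A picture is of the moment at which its call begins. There is no depth.
- ctrl.sign_off(): hands the job in, once; it reports no verdict.
The state is a dict: "t": time; "joint_pos": joint angles; "joint_vel": joint speeds; "joint_efforts": joint torques, N m; "position": TCP position; "ee_rot": TCP orientation; "wrist_force": force on the tool from outside, world axes, zero at the start; "moment": the same for the moment, N m; "width": opening from 0.0 (shut) to 1.0 (fully open).
Only numpy, scipy, OpenCV 4.12 (cv2) and the standard library are available. Lean on these libraries where they do the work, as an engineer would, in place of code of your own. Each camera call takes 0.05 s, during which the arm holds its last target.

TASK

Put the brass index pin all the way down into the hole beside the yellow mark on the wheel stand's rail, then take the sprung leg by its black grip and slide it along the rail until its nose rests against the pin. Holding it there, press the red cam lever down flat, and finish still holding the leg by its grip against the pin with the lever closed: do not let go, as a colleague will then tighten the lock screw. Do not close the lever before the leg is at the pin, and leave the other things on the bench alone.

Things in the scene. Friction and masses are not known exactly. Their poses are not given: they have to be found in the camera images.
- pin_mid (a point): Loose brass index pin, upright in a grey holder. Shaft 12 mm in diameter; 75 mm long in all, the top 14 mm being a round head 24 mm in diameter, to grasp from above. This point is on its axis half-way up, 37.5 mm from either end; z points up along it. It lifts straight out of the holder (20 mm deep). About 80 g.
- pin_tip (a point): centre of the pin's lower end (chamfered)
- holder: fixed grey block, 56 x 56 x 30 mm, that the pin stands in; origin under its centre
- stand: Fixed dark steel rail, 80 mm wide, 25 mm high, from 65 mm behind to 295 mm ahead of its origin, which lies on the bench under the grip's centre when the leg is home. x points along the rail, the way the leg is pushed; z up. Three upright blind holes lie on its centre line, 140, 175 and 210 mm ahead; the last 20 mm carry a blue notched fixed leg, 67 mm high above the bench.
- yellow_hole (a point): Mouth centre of the hole beside the YELLOW mark, at the rail's top face, 25 mm above the bench; the hole is 14.6 mm wide, 22 mm deep, its rim chamfered 2 mm. The marks (20 x 16 mm, one yellow, two white) lie beside the three holes, on the side away from the robot; which hole has the yellow one changes. Axes as the stand's. The seated pin stands 53 mm out of the rail.
- grip (a point): Black upright grip with an orange band, fixed on the blue sliding leg: 20 mm along the rail, 26 mm across it. This point is the middle of its foot, 52 mm above the bench; it rises 58 mm from there, to 110 mm above the bench. The closed lever's top face lies 10 mm above this point, so that 48 mm of grip stand clear above it. x points along the rail the way the leg is pushed, z up.
- leg_nose (a point): middle of the flat front face of the sliding leg's steel nose (36 mm wide, 27 to 37 mm above the bench), 80 mm ahead of the grip's centre in the push direction, which is its x axis. The blue leg block behind it is 98 mm wide and 53 mm high above the bench. Against the seated pin this point lies about 6 mm short of the hole's centre along the rail.
- leg (a joint): how far the leg is slid along the rail, m: 0 home (start) to 0.16. A return spring always pulls it home, with 3 N at 0 and 5 N at 0.16; the closed lever does not take this pull, so the leg runs back whenever it is not held. It moves along the rail only; the nose meets the pin at 0.054, 0.089 or 0.124, depending on the hole.
- lever (a joint): angle of the red cam lever on the leg, rad: 0 closed (flat), 0.34 fully open; starts at 0.28 to 0.34 and stays where it is left. Pressing its part ahead of the grip down with about 4 to 8 N closes it, for instance with the tips of the fingers that stand before and behind the grip, slid down along the grip.
- lever_tip (a point): Middle of the front edge of the lever's top face. The lever is a flat red frame, 66 mm wide, 6 mm thick, round the grip (4 mm gap), hinged across the rail 45 mm behind the grip's centre; its front edge is 36 mm ahead of that centre, 62 mm above the bench when closed and up to 27 mm higher when open.
- wrench: Bystander: steel wrench lying at the far side; origin under its centre.
- mug: Bystander: white mug, 76 mm wide, 90 mm high; origin under its centre.
- cog: Bystander: dark steel sprocket ring, 64 mm wide, 8 mm thick, lying flat between the robot and the stand; origin under its centre.
- phone: Bystander: black phone, 150 x 72 x 9 mm, lying flat near the robot; origin under its centre.
- oil: Bystander: green oil bottle, 52 mm wide, 140 mm high; origin under its centre.
- driver: Bystander: blue-handled screwdriver lying near the robot; origin under its centre.
- jar: Bystander: glass jar with steel cap, 60 mm wide, 70 mm high; origin under its centre.
Things that resemble listed ones, but are neither listed nor needed, are in the scene too. There is more than one size of the part that bears pin_mid; the job needs the smallest.

How it is judged:
By the outcome, as a careful person would: the job done as asked, in the order asked, and still so for the second after the job is handed in, while the arm keeps its last pose, push and grip.
It also fails if it takes over 64 s, if anything falls off the work surface, if the arm or the gripper's body presses on something with over 40 N, if the wrist force passes 120 N, or if a joint passes its speed limit or range.

## Working session

There is one attempt and no reset: what is moved stays moved. The work goes in short steps, Python scripts to look and compute and a shell command to move; the robot and the scene stay as the last step left them, time stands still between calls to the robot, and variables do not carry over. Pictures are saved under pics/ and viewed, and the job is handed in when it is done.

```bash
ls; mkdir -p pics; cat > h.py <<'E'
import numpy as np, cv2
from rig import telemetry, capture, ctrl
from scipy.spatial.transform import Rotation as R
def cap(n,f):
    c=capture(n); cv2.imwrite('pics/'+f,c['frame'][:,:,::-1]); return c
def K(c):
    f=c['frame'].shape[0]/2/np.tan(np.radians(c['fovy'])/2)
    return np.array([[f,0,c['cx']],[0,f,c['cy']],[0,0,1.]])
def ray(c,u,v):
    p=cv2.undistortPoints(np.array([[[u,v]]],float),K(c),np.array([c['k1'],0,0,0.]))[0,0]
    T=np.array(c['T']); d=T[:3,:3]@np.array([p[0],-p[1],-1]); return T[:3,3],d/np.linalg.norm(d)
def onz(c,u,v,z):
    o,d=ray(c,u,v); return o+d*(z-o[2])/d[2]
def proj(c,P):
    T=np.array(c['T']); q=T[:3,:3].T@(np.array(P)-T[:3,3]); q=q*[1,-1,-1]
    return cv2.projectPoints(q[None],np.zeros(3),np.zeros(3),K(c),np.array([c['k1'],0,0,0.]))[0].ravel()
def tri(c1,p1,c2,p2):
    A=np.zeros((3,3));b=np.zeros(3);rs=[ray(c1,*p1),ray(c2,*p2)]
    for o,d in rs:
        M=np.eye(3)-np.outer(d,d);A+=M;b+=M@o
    x=np.linalg.solve(A,b);return x,[np.linalg.norm((np.eye(3)-np.outer(d,d))@(x-o)) for o,d in rs]
def crop(c,u0,v0,u1,v1,s,f):
    cv2.imwrite('pics/'+f,cv2.resize(c['frame'][v0:v1,u0:u1,::-1],None,fx=s,fy=s,interpolation=cv2.INTER_CUBIC))
def st():
    s=telemetry.sense(); r=R.from_rotvec(s['ee_rot']).as_matrix()
    print('t',round(s['t'],2),'pos',np.round(s['position'],4),'w',round(s['width'],3),'F',np.round(s['wrist_force'],1)); print(np.round(r,3)); return s,r
E
python3 - <<'E'
from h import *
for n in('scene','top'):
    c=cap(n,n+'0.png'); print(n,c['fovy'],c['cx'],c['cy'],c['k1'],np.round(c['T'],3).tolist())
st()
E
```

```text
pics
scene 54.83734417941366 259.11876145093845 184.57407310405938 -0.10352533941553638 [[0.695, -0.392, 0.603, 1.115], [0.719, 0.355, -0.598, -0.583], [0.021, 0.849, 0.529, 0.581], [0.0, 0.0, 0.0, 1.0]]
top 51.10828234205524 251.90178014408846 190.8834602030118 -0.07882088296494462 [[-0.021, 0.986, -0.167, 0.391], [-0.999, -0.028, -0.036, -0.055], [-0.04, 0.166, 0.985, 1.058], [0.0, 0.0, 0.0, 1.0]]
t 0.1 pos [0.2771 0.5873 0.2156] w 1.0 F [-0.4  1.1 -1.2]
[[ 0.904 -0.001  0.427]
 [-0.427 -0.002  0.904]
 [ 0.    -1.    -0.002]]
```

View pics/scene0.png

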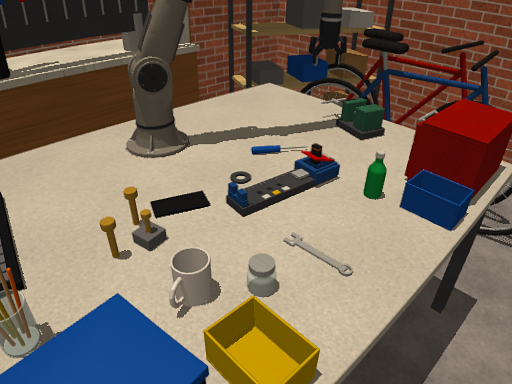

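View pics/top0.png

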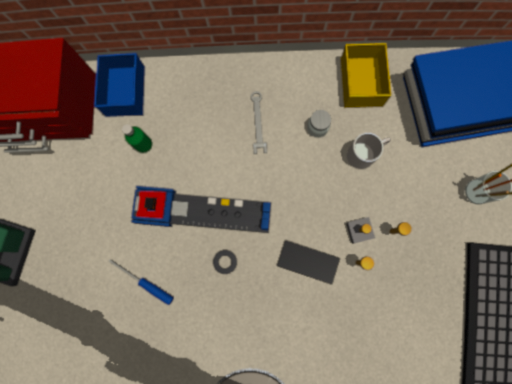

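```bash
python3 - <<'E'
from h import *
c=capture('scene');d=capture('top')
crop(c,90,130,350,270,3,'c1.png');crop(d,120,170,430,290,2.5,'c2.png')
E
```

```text
(no output)
```

View pics/c1.png

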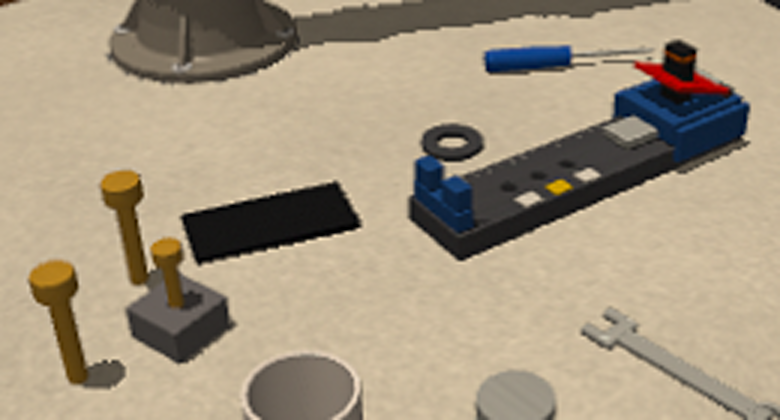

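View pics/c2.png

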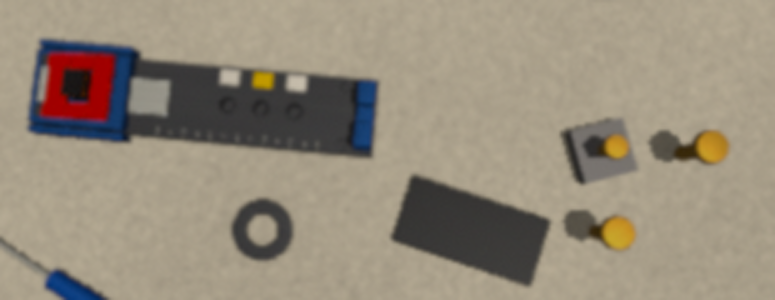

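The scene view shows three brass pins: the one in the grey holder (scene 147,215, top 366,229), and two taller, free-standing pins (scene 108,222 and 130,192; top 404,229 and 366,263). I pick the smallest, in the holder. Yellow mark: the middle hole (top 225,202; marks white/yellow/white). Now I measure.

```bash
cat > m.py <<'E'
from h import *
c=capture('scene');d=capture('top')
def blobs(im,lo,hi,box,mn=8):
    hsv=cv2.cvtColor(im,cv2.COLOR_RGB2HSV);m=cv2.inRange(hsv,np.array(lo),np.array(hi))
    z=np.zeros_like(m);z[box[1]:box[3],box[0]:box[2]]=m[box[1]:box[3],box[0]:box[2]]
    n,l,s,ce=cv2.connectedComponentsWithStats(z)
    return [(s[i].tolist(),np.round(ce[i],2)) for i in range(1,n) if s[i][4]>=mn]
print('top brass',blobs(d['frame'],(12,130,130),(30,255,255),(330,200,430,290)))
print('scene brass',blobs(c['frame'],(12,130,60),(30,255,255),(90,170,200,270)))
print('top marks y',blobs(d['frame'],(18,130,130),(35,255,255),(190,190,260,220),4))
print('scene mark y',blobs(c['frame'],(18,130,130),(35,255,255),(220,150,340,210),4))
g=cv2.cvtColor(d['frame'],cv2.COLOR_RGB2GRAY)
print(g[206:217,204:246])
E
python3 m.py
```

```text
top brass [([399, 222, 12, 13, 124], array([404.52, 228.26])), ([362, 224, 9, 9, 69], array([366.22, 228.1 ])), ([361, 257, 13, 13, 135], array([367.07, 262.87]))]
scene brass [([124, 187, 15, 38, 288], array([132.05, 202.17])), ([140, 209, 11, 24, 146], array([145.93, 218.6 ])), ([100, 217, 19, 41, 369], array([109.9 , 233.69]))]
top marks y [([221, 199, 8, 7, 47], array([224.81, 201.68]))]
scene mark y [([272, 190, 9, 5, 28], array([275.93, 191.82]))]
[[ 57  58  57  57  57  57  57  57  58  58  57  57  57  57  55  57  57  60
   64  66  66  67  71  71  66  60  56  56  56  62  81 101 113 119 128 135
  137 127  99  68  57  58]
 [ 57  58  57  58  57  56  55  56  56  57  57  58  56  57  56  56  57  57
   57  57  57  57  57  57  58  57  56  57  57  58  62  68  71  74  77  82
   86  83  72  60  58  58]
 [ 58  57  57  57  54  52  51  50  52  55  57  57  56  58  56  57  57  57
   56  55  55  56  56  57  57  57  57  57  58  57  57  57  57  58  59  58
   61  61  59  57  57  58]
 [ 57  57  57  54  49  44  41  43  47  51  54  58  57  57  58  58  57  57
   54  51  50  51  55  57  58  58  58  57  
[... 583 characters left out ...]
 [ 57  57  56  51  45  46  51  54  52  50  54  56  58  56  57  56  51  43
   45  53  56  52  46  47  53  56  57  57  57  54  48  43  46  49  51  48
   47  52  56  58  58  59]
 [ 58  57  57  55  51  48  49  49  49  52  56  58  57  57  57  57  51  46
   48  54  55  50  44  48  54  56  56  57  56  54  46  46  51  55  57  52
   48  51  56  57  57  59]
 [ 57  58  58  58  55  52  51  50  53  54  57  58  57  57  57  57  55  50
   50  54  53  48  48  52  56  56  57  57  58  54  50  50  55  58  56  51
   48  53  57  58  58  58]
 [ 58  57  57  58  57  57  56  55  56  57  58  57  58  57  58  58  57  55
   54  53  53  52  54  56  57  58  57  58  57  57  53  51  54  56  51  49
   51  56  57  57  57  58]]
```

```bash
cat > m2.py <<'E'
from h import *
c=capture('scene');d=capture('top')
H=[(210.7,211.8),(224.4,212.6),(237.7,213.5)]
P=[onz(d,*h,.025) for h in H]
for p in P: print(np.round(p,4))
v=P[2]-P[0];print('len',np.linalg.norm(v[:2]),'ang',np.degrees(np.arctan2(v[1],v[0])))
# yellow mark
print('yel top',onz(d,224.81,201.68,.025),'scene',onz(c,275.93,191.82,.025))
# holes in scene
print('proj hole in scene',[np.round(proj(c,p),1) for p in P])
print('pin top',onz(d,366.22,228.1,.085))
crop(c,225,150,345,215,6,'s1.png');crop(d,125,180,280,240,5,'s2.png');crop(c,120,195,180,255,8,'s3.png')
E
python3 m2.py
```

```text
[0.5132 0.0915 0.025 ]
[0.5102 0.0557 0.025 ]
[0.507  0.0212 0.025 ]
len 0.07058428047558514 ang -95.06108487102267
yel top [0.53882558 0.05437351 0.025     ] scene [0.53968416 0.05349967 0.025     ]
proj hole in scene [array([278.4, 183.2]), array([268.9, 187.3]), array([259.3, 191.3])]
pin top [ 0.45647995 -0.29273637  0.085     ]
```

```bash
cat > m3.py <<'E'
from h import *
c=capture('scene');d=capture('top')
hsv=cv2.cvtColor(d['frame'],cv2.COLOR_RGB2HSV)
m=((hsv[...,2]<85)|((hsv[...,1]>140)&(hsv[...,0]>90))).astype(np.uint8); 
m[:, :125]=0;m[:,280:]=0;m[:180]=0;m[240:]=0
# rail edges between cols 180..255: top (far) and bottom(near) 
us=np.arange(182,256,2);T=[];B=[]
g=cv2.cvtColor(d['frame'],cv2.COLOR_RGB2GRAY).astype(float)
for u in us:
    col=g[180:240,u]; 
    r=np.where(col<95)[0]; a,b=r[0],r[-1]
    f=lambda i,j:(i+(col[i]-95)/(col[i]-col[j])*(j-i))
    T.append(onz(d,u,180+f(a-1,a),.025)[:2]);B.append(onz(d,u,180+f(b,b+1),.0)[:2])
T=np.array(T);B=np.array(B)
for E in(T,B):
    vx,vy,x,y=cv2.fitLine(E.astype(np.float32),cv2.DIST_HUBER,0,.001,.001).ravel();print('edge ang',np.degrees(np.arctan2(vy,vx)),x,y)
E
python3 m3.py
```

```text
edge ang 82.08567 0.5490373 0.0772904
edge ang 83.25654 0.47376963 0.081866525
```

View pics/s1.png

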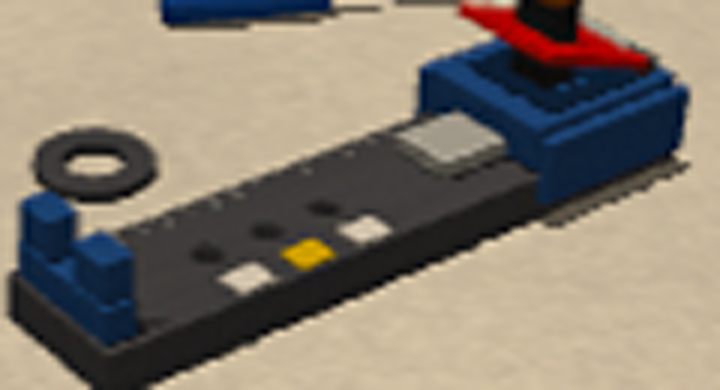

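View pics/s2.png

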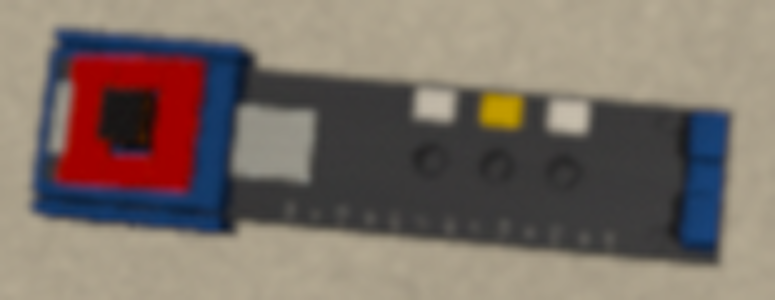

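View pics/s3.png

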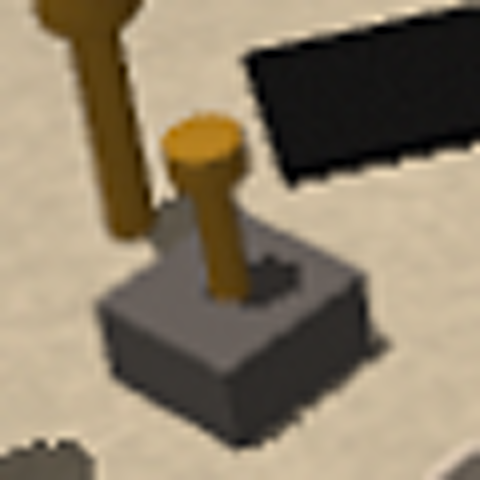

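```bash
python3 - <<'E'
from h import *
c=capture('scene');d=capture('top')
print('pin scene z85',onz(c,144.9,212.1,.085)); print('tri',tri(c,(144.9,212.1),d,(366.4,228.1)))
for h,s in zip([(210.7,211.8),(224.4,212.6),(237.7,213.5)],[(278.25,184.2),(269.1,188.1),(259.2,191.9)]): print(onz(c,*s,.025), tri(c,s,d,h))
def mk(u,v,o,s): return (o[0]+(u+.5)/s-.5,o[1]+(v+.5)/s-.5)
for a in [(433,105),(501,110),(568,116)]: print('mark top',onz(d,*mk(*a,(125,180),5),.025))
for a in [(365,230),(308,253),(246,277)]: print('mark sc',onz(c,*mk(*a,(225,150),6),.025))
crop(d,345,210,385,250,10,'s4.png')
# grip top
crop(d,130,180,180,230,10,'s5.png'); crop(c,290,135,350,190,10,'s6.png')
E
```

```text
pin scene z85 [ 0.46105177 -0.29613637  0.085     ]
tri (array([ 0.45664739, -0.29409415,  0.08160514]), [np.float64(0.00010191795307696062), np.float64(0.00010191795307693402)])
[0.51650673 0.08726396 0.025     ] (array([0.51328811, 0.09158468, 0.0218043 ]), [np.float64(0.0004883826175847065), np.float64(0.0004883826175847308)])
[0.51353655 0.05311677 0.025     ] (array([0.51060571, 0.0560968 , 0.02232963]), [np.float64(8.359117865581133e-05), np.float64(8.3591178655802e-05)])
[0.50892352 0.01898197 0.025     ] (array([0.50706499, 0.02114976, 0.02319072]), [np.float64(0.00023100561447988587), np.float64(0.00023100561447980967)])
mark top [0.54263088 0.09004241 0.025     ]
mark top [0.53903681 0.05439746 0.025     ]
mark top [0.53494244 0.01944794 0.025     ]
mark sc [0.54370761 0.08785923 0.025     ]
mark sc [0.53941358 0.05372882 0.025     ]
mark sc [0.53433043 0.01850945 0.025     ]
```

View pics/s4.png

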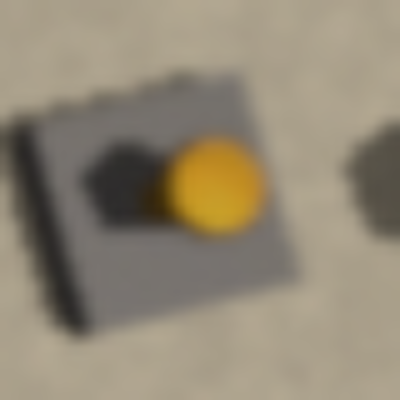

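View pics/s5.png

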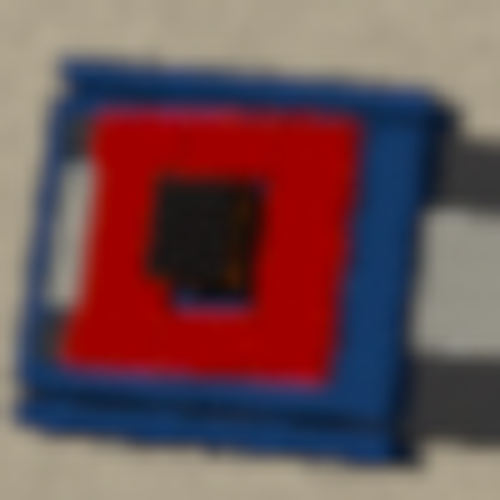

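View pics/s6.png

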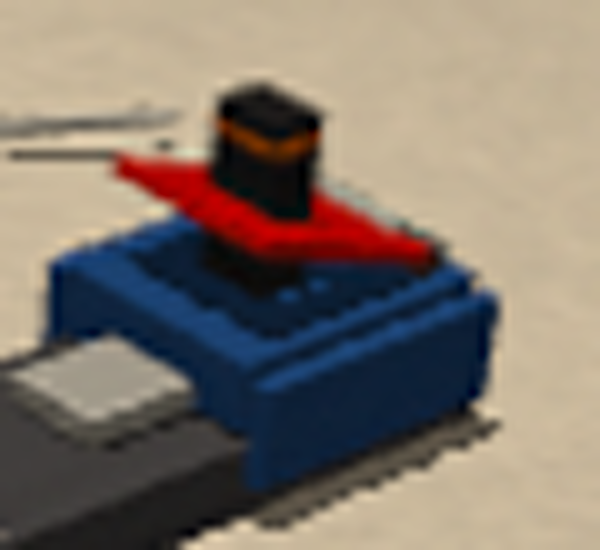

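```bash
python3 -m crank '[[0.5,0.04,0,-0.034,0,-0.04,0],[0.5,0.085,0,-0.072,0,-0.08,0],[0.5,0.13,0,-0.11,0,-0.12,0],[0.5,0.175,0,-0.148,0,-0.16,0],[0.5,0.22,0,-0.186,0,-0.2,0],[0.5,0.265,0,-0.224,0,-0.24,0],[0.5,0.31,0,-0.262,0,-0.28,0],[0.5,0.345,0,-0.292,0,-0.323,0]]' 30
cat > to.py <<'E'
import sys
from h import *
s,r=st(); t=np.array([float(a) for a in sys.argv[1:4]])
print('shift tool',np.round(r.T@(t-s['position']),4))
if len(sys.argv)>4:
    a=np.radians(float(sys.argv[4]));z=np.array([np.cos(a),np.sin(a),0]);y=np.array([0,0,-1.]);x=np.cross(y,z)
    print('turn',np.round(R.from_matrix(r.T@np.stack([x,y,z],1)).as_rotvec(),4))
E
python3 to.py 0.458 -0.294 0.2 83.2
```

```text
t: 1.6
position: [0.4657, 0.174, 0.217]
ee_rot: [-1.568, 0.092, -0.094]
wrist_force: [0.5, 0.5, 0.1]
width: 0.501
t 1.6 pos [0.4657 0.174  0.217 ] w 0.501 F [0.5 0.5 0.1]
[[ 0.993  0.001  0.118]
 [-0.118  0.     0.993]
 [ 0.001 -1.     0.   ]]
shift tool [ 0.0476  0.0169 -0.4657]
turn [-0.0005  0.0003  0.001 ]
```

```bash
python3 -m crank '[[0.5,0.006,0.002,-0.058,0,0,0],[0.5,0.012,0.004,-0.116,0,0,0],[0.5,0.018,0.006,-0.174,0,0,0],[0.5,0.024,0.008,-0.232,0,0,0],[0.5,0.03,0.01,-0.29,0,0,0],[0.5,0.036,0.012,-0.348,0,0,0],[0.5,0.042,0.015,-0.406,0,0,0],[0.5,0.0476,0.017,-0.4657,0,0,0]]'
python3 -m crank '[[0.5,0,0,0,0,0,0],[0.5,0,0.02,0,0,0,0],[0.5,0,0.05,0,0,0,0],[0.5,0,0.05,0,0,0,0]]'
python3 to.py 0.458 -0.294 0.067 83.2
python3 - <<'E'
from h import *
c=capture('scene');d=capture('top')
crop(c,90,130,210,270,4,'a1.png');crop(d,310,180,430,280,5,'a2.png')
E
```

```text
t: 2.6
position: [0.4576, -0.2929, 0.1998]
ee_rot: [-1.569, 0.091, -0.093]
wrist_force: [1.9, 0.4, 0.5]
width: 0.499
t: 3.1
position: [0.4561, -0.2893, 0.1478]
ee_rot: [-1.566, 0.095, -0.088]
wrist_force: [-1.5, 0.8, 0.4]
width: 0.501
t 3.1 pos [ 0.4561 -0.2893  0.1478] w 0.501 F [-1.5  0.8  0.4]
[[ 0.993 -0.004  0.116]
 [-0.116  0.003  0.993]
 [-0.004 -1.     0.002]]
shift tool [ 0.0028  0.0808 -0.0046]
turn [-0.0021  0.0022 -0.0045]
```

View pics/a1.png

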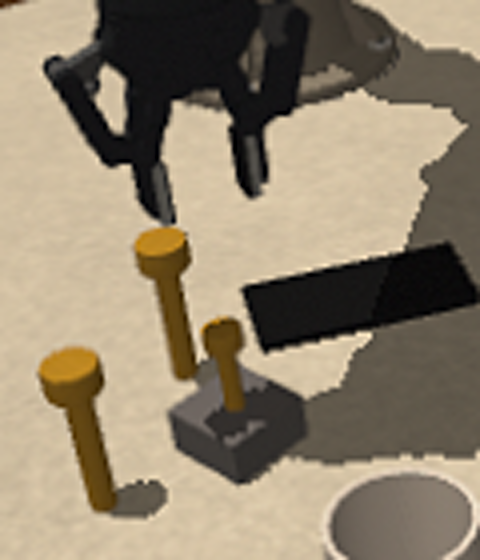

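View pics/a2.png

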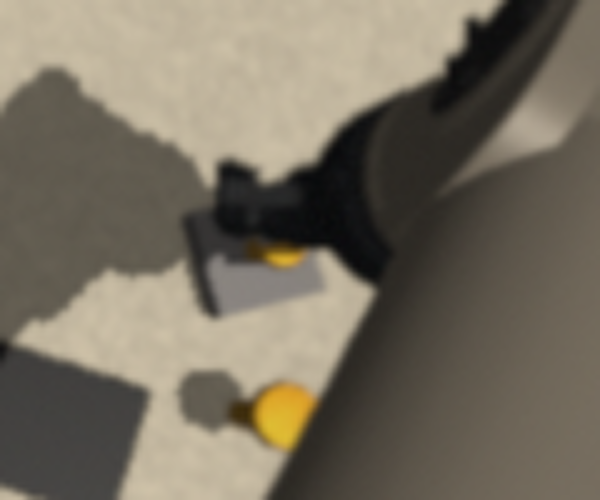

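```bash
python3 -m crank '[[0.5,0,0,0,0,0,0],[0.5,0,0,0,0,0,0]]'
python3 - <<'E'
from h import *
c=capture('scene');d=capture('top')
s,r=st()
p=np.array(s['position'])
for dz in(.0,.004,-.008): print(dz,[proj(c,p+r@np.array([0,-dz,w])).round(1) for w in(-.0213-0.004,0.0213+.004,0)])
print('pin at',proj(c,[.458,-.294,.085]),proj(d,[.458,-.294,.085]))
E
```

```text
t: 3.45
position: [0.458, -0.2916, 0.1506]
ee_rot: [-1.569, 0.091, -0.094]
wrist_force: [-0.1, -0.0, -0.4]
width: 0.498
t 3.55 pos [ 0.4577 -0.2916  0.1502] w 0.499 F [-0.4  0.2  0. ]
[[ 0.993  0.001  0.117]
 [-0.117 -0.     0.993]
 [ 0.001 -1.    -0.   ]]
0.0 [array([130.6, 190. ]), array([152.5, 182.9]), array([141.7, 186.4])]
0.004 [array([130.3, 188.5]), array([152.3, 181.3]), array([141.4, 184.9])]
-0.008 [array([131.2, 193.2]), array([153. , 185.9]), array([142.2, 189.5])]
pin at [145.06271681 211.13749634] [366.7017477  227.45454663]
```

```bash
python3 -m crank '[[0.5,0.001,0.03,-0.001,0,0,0],[0.5,0.001,0.06,-0.001,0,0,0],[0.5,0.001,0.083,-0.001,0,0,0],[0.5,0.001,0.083,-0.001,0,0,0],[0.5,0.001,0.083,-0.001,0,0,0]]'
python3 - <<'E'
from h import *
c=capture('scene');st()
crop(c,90,130,210,270,4,'a3.png')
E
```

```text
t: 4.18
position: [0.4589, -0.2931, 0.0675]
ee_rot: [-1.569, 0.091, -0.094]
wrist_force: [-0.1, -0.8, -0.0]
width: 0.498
t 4.22 pos [ 0.4591 -0.2932  0.0678] w 0.503 F [-1.  -0.3 -0.1]
[[ 0.993  0.002  0.118]
 [-0.118 -0.001  0.993]
 [ 0.002 -1.    -0.001]]
```

View pics/a3.png

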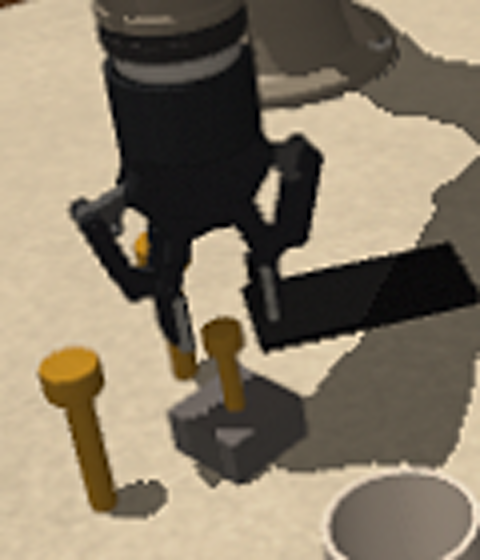

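```bash
python3 - <<'E'
from h import *
c=capture('scene');d=capture('top')
s,r=st();p=np.array(s['position'])
for y in(.008,-0.005,-.011,-.03): print(y,[proj(c,p+r@np.array([0.0,y,w])).round(1) for w in(-.0213,0.0213,0)],[proj(d,p+r@np.array([x,y,w])).round(1) for x in (-.011,.011) for w in(.0213,.035)])
crop(d,330,200,390,250,10,'a4.png');crop(c,110,170,180,230,10,'a5.png')
E
```

```text
t 4.33 pos [ 0.4591 -0.293   0.0678] w 0.501 F [-0.3 -0.4 -0.4]
[[ 0.993  0.002  0.117]
 [-0.117 -0.001  0.993]
 [ 0.002 -1.    -0.001]]
0.008 [array([138.5, 223.3]), array([155.8, 216.9]), array([147.3, 220. ])] [array([355. , 231.5]), array([349.4, 231. ]), array([355.5, 222.6]), array([350. , 222.1])]
-0.005 [array([137.6, 218.8]), array([155.1, 212.3]), array([146.4, 215.5])] [array([356.1, 231.1]), array([350.5, 230.6]), array([356.6, 222.1]), array([351. , 221.6])]
-0.011 [array([137.2, 216.6]), array([154.7, 210.2]), array([146.1, 213.4])] [array([356.6, 231. ]), array([351. , 230.4]), array([357.2, 221.9]), array([351.5, 221.4])]
-0.03 [array([135.9, 209.8]), array([153.6, 203.5]), array([144.9, 206.6])] [array([358.4, 230.4]), array([352.6, 229.9]), array([358.9, 221.2]), array([353.2, 220.7])]
```

View pics/a4.png

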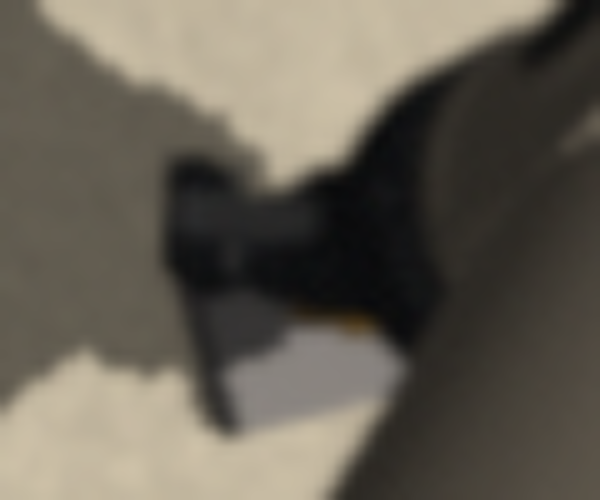

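View pics/a5.png

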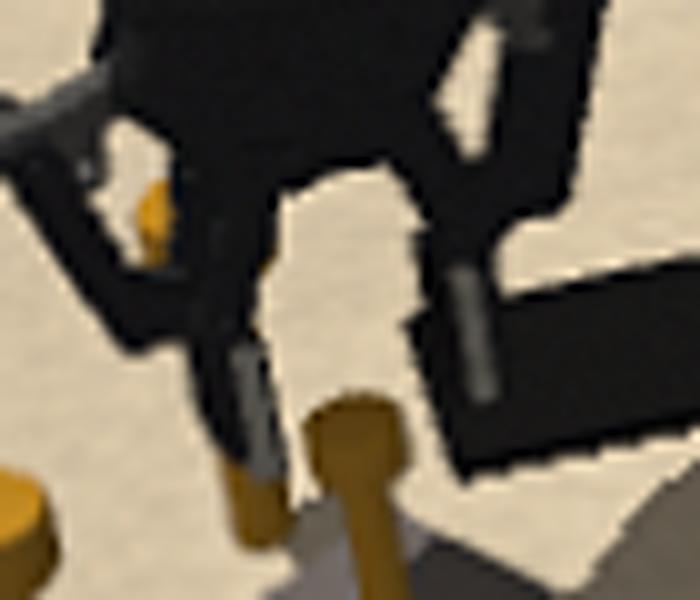

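```bash
python3 -m crank '[[0.5,0,0.008,0,0,0,0],[0.4,0,0.008,0,0,0,0],[0.2,0,0.008,0,0,0,0],[0.2,0,0.008,0,0,0,0],[0.1,0,0.008,0,0,0,0],[0.1,0,0.008,0,0,0,0],[0.1,0,0.008,0,0,0,0]]' 40
python3 - <<'E'
from h import *
c=capture('scene');st()
crop(c,110,170,180,240,10,'a6.png')
E
```

```text
t: 5.2
position: [0.4583, -0.2925, 0.0586]
ee_rot: [-1.569, 0.092, -0.092]
wrist_force: [0.0, -0.6, 1.3]
width: 0.259
t 5.25 pos [ 0.4583 -0.2925  0.0586] w 0.254 F [ 0.  -0.3  1.5]
[[ 0.993  0.     0.117]
 [-0.117  0.     0.993]
 [ 0.    -1.     0.   ]]
```

View pics/a6.png

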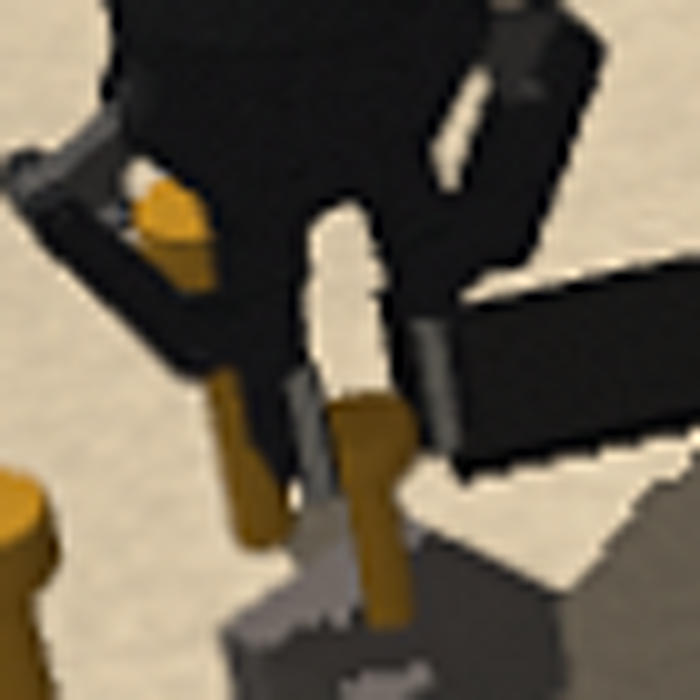

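```bash
python3 - <<'E'
from h import *
c=capture('scene')
s,r=st();p=np.array(s['position'])
for nm,(u,v) in dict(Ltip=(320,505),Ltop=(297,370),Rtip=(450,450),Rtop=(425,318)).items():
    o,d=ray(c,110+(u+.5)/10-.5,170+(v+.5)/10-.5)
    for X in (-.011,0,.011):
        n=r[:,0]; q=o+d*((p+n*X-o)@n)/(d@n); print(nm,X,(r.T@(q-p)).round(4), end=' ')
    print()
crop(c,110,170,180,240,10,'a7.png');
E
```

```text
t 5.3 pos [ 0.4583 -0.2925  0.0586] w 0.257 F [ 0.7 -0.6  0.3]
[[ 0.993  0.     0.117]
 [-0.117  0.     0.993]
 [ 0.    -1.     0.   ]]
Ltip -0.011 [-0.011  0.002 -0.01 ] Ltip 0 [-0.     -0.0062 -0.0132] Ltip 0.011 [ 0.011  -0.0145 -0.0164] 
Ltop -0.011 [-0.011  -0.0361 -0.0095] Ltop 0 [-0.     -0.0438 -0.0127] Ltop 0.011 [ 0.011  -0.0514 -0.0159] 
Rtip -0.011 [-0.011   0.0002  0.0228] Rtip 0 [-0.     -0.008   0.0191] Rtip 0.011 [ 0.011  -0.0163  0.0154] 
Rtop -0.011 [-0.011  -0.0379  0.022 ] Rtop 0 [-0.     -0.0455  0.0183] Rtop 0.011 [ 0.011  -0.0532  0.0146]
```

View pics/a7.png

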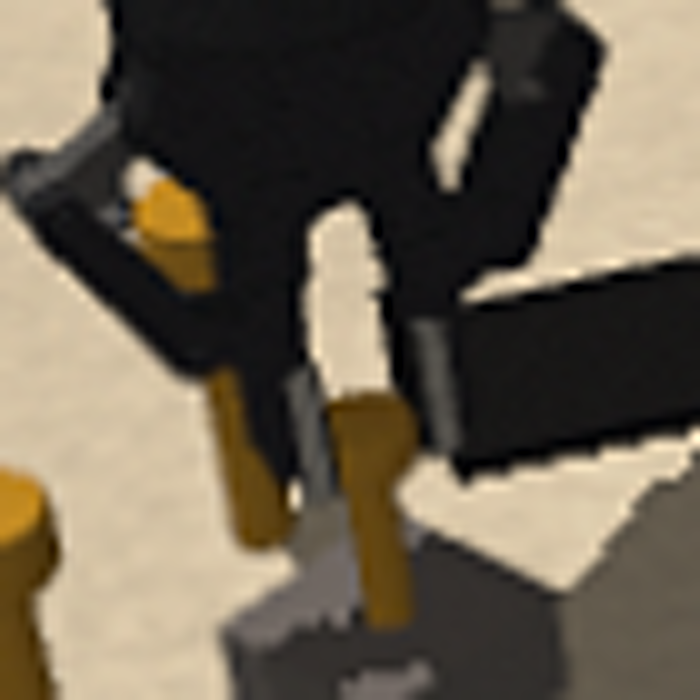

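```bash
python3 -m crank '[[0.1,0,-0.01,0,0,0,0],[0.1,0,-0.03,0,0,0,0],[0.1,0,-0.05,0,0,0,0],[0.1,0,-0.05,0,0,0,0]]' 40
python3 - <<'E'
from h import *
c=capture('scene');d=capture('top');st()
crop(c,90,130,210,250,5,'a8.png');crop(d,320,190,400,250,8,'a9.png')
E
```

```text
t: 5.8
position: [0.4595, -0.2933, 0.1103]
ee_rot: [-1.57, 0.09, -0.095]
wrist_force: [-0.2, -0.7, -1.0]
width: 0.257
t 5.9 pos [ 0.4581 -0.2923  0.1084] w 0.257 F [ 0.3  0.3 -2.1]
[[ 0.993 -0.     0.117]
 [-0.117  0.     0.993]
 [-0.    -1.     0.   ]]
```

View pics/a8.png

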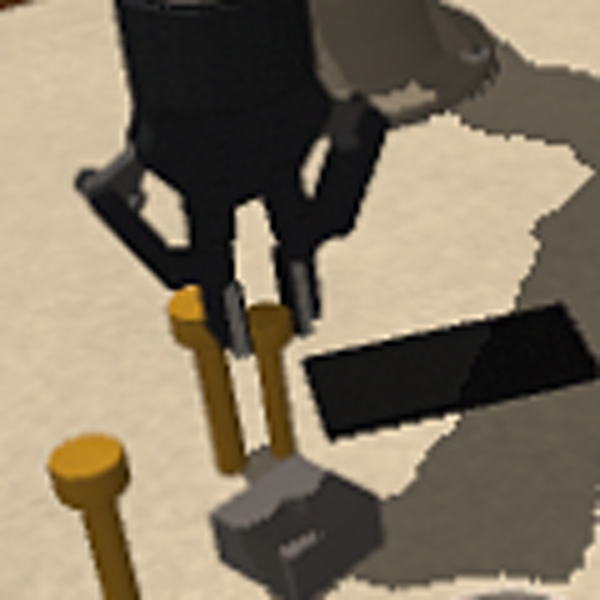

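View pics/a9.png

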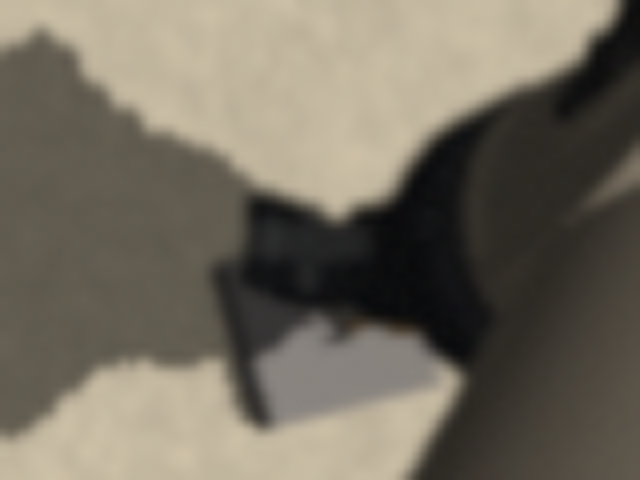

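```bash
python3 - <<'E'
from h import *
c=capture('scene')
for xy in [(.458,-.293),(.461,-.296),(.466,-.292)]: print([proj(c,[*xy,z]).round(1) for z in (.135,.121,.06)])
im=c['frame'][180:225,125:160]
hsv=cv2.cvtColor(im,cv2.COLOR_RGB2HSV);m=cv2.inRange(hsv,np.array((12,150,50)),np.array((30,255,255)))
for i in range(0,45,1):
    q=np.where(m[i])[0]; print(180+i,(q+125).tolist())
crop(c,125,180,165,230,12,'b1.png')
E
```

```text
[array([142.2, 192.5]), array([143.1, 197.8]), array([147. , 219.7])]
[array([141.7, 193.6]), array([142.6, 198.9]), array([146.5, 220.9])]
[array([144.4, 193.9]), array([145.3, 199.2]), array([149.2, 221.1])]
180 []
181 []
182 []
183 []
184 []
185 []
186 []
187 [127, 128, 129]
188 [125, 126, 127, 128, 129, 130]
189 [125, 126, 127, 128, 129, 130]
190 [125, 126, 127, 128, 129, 130]
191 [125, 126, 127, 128, 129, 130, 141, 142, 143, 144, 145, 146]
192 [125, 126, 127, 128, 129, 130, 140, 141, 142, 143, 144, 145, 146, 147]
193 [125, 126, 127, 128, 129, 130, 140, 141, 142, 143, 144, 145, 146, 147]
194 [125, 126, 127, 128, 129, 130, 140, 141, 142, 143, 144, 145, 146, 147, 148]
195 [125, 126, 127, 128, 129, 130, 131, 140, 141, 142, 143, 144, 145, 146, 147, 148]
196 [125, 126, 127, 128, 129, 130, 131, 140, 141, 142, 143, 144, 145, 146, 147, 148]
197 [125, 126, 127, 128, 129, 130, 131, 132, 140, 141, 142, 143, 144, 145, 146, 147]
198 [126, 127, 128, 129, 130, 131, 132, 133, 140, 141, 142, 143, 144, 145, 146, 147]
199 [128, 129, 130, 131, 132, 133, 141, 142, 143, 144, 145, 146]
200 [129, 130, 1
[... 533 characters left out ...]
[131, 132, 133, 134, 135, 136, 143, 144, 145, 146]
211 [132, 133, 134, 135, 136, 143, 144, 145, 146]
212 [132, 133, 134, 135, 136, 144, 145, 146, 147]
213 [132, 133, 134, 135, 136, 137, 144, 145, 146, 147]
214 [132, 133, 134, 135, 136, 137, 144, 145, 146, 147]
215 [132, 133, 134, 135, 136, 137, 144, 145, 146, 147]
216 [133, 134, 135, 136, 137, 144, 145, 146, 147]
217 [133, 134, 135, 136, 137, 144, 145, 146, 147]
218 [133, 134, 135, 136, 137, 138, 144, 145, 146, 147]
219 [133, 134, 135, 136, 137, 138, 144, 145, 146, 147, 148]
220 [133, 134, 135, 136, 137, 138, 145, 146, 147, 148]
221 [134, 135, 136, 137, 138, 145, 146]
222 [134, 135, 136, 137, 138]
223 [134, 135, 136, 137, 138]
224 [135, 136]
```

View pics/b1.png

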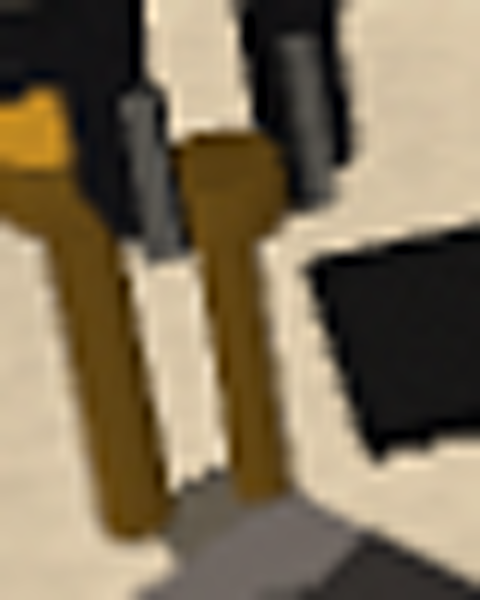

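```bash
python3 -m crank '[[0.1,0,-0.04,0,0,0,0],[0.1,0,-0.045,0.02,0,0,0],[0.1,0.004,-0.045,0.075,0,0,0],[0.1,0.006,-0.045,0.13,0,0,0],[0.1,0.008,-0.045,0.185,0,0,0],[0.1,0.01,-0.045,0.24,0,0,0],[0.1,0.012,-0.045,0.295,0,0,0],[0.1,0.013,-0.045,0.34,0,0,0]]' 40
python3 -m crank '[[0.1,0,0,0.011,0,0,0],[0.1,0,0.03,0.011,0,0,0],[0.1,0,0.05,0.011,0,0,0],[0.1,0,0.05,0.011,0,0,0],[0.1,0,0.05,0.011,0,0,0]]' 40
python3 - <<'E'
from h import *
c=capture('scene');d=capture('top');st()
crop(c,230,120,330,210,7,'b2.png');crop(d,190,180,260,240,9,'b3.png')
E
```

```text
t: 6.95
position: [0.5105, 0.0461, 0.1527]
ee_rot: [-1.569, 0.092, -0.09]
wrist_force: [0.7, -1.2, -1.2]
width: 0.257
t: 7.58
position: [0.5127, 0.0538, 0.104]
ee_rot: [-1.569, 0.093, -0.094]
wrist_force: [-0.2, -0.4, -0.6]
width: 0.257
t 7.67 pos [0.5132 0.0543 0.1045] w 0.262 F [ 0.7  0.  -1.3]
[[ 0.993  0.002  0.118]
 [-0.118  0.     0.993]
 [ 0.002 -1.     0.001]]
```

View pics/b2.png

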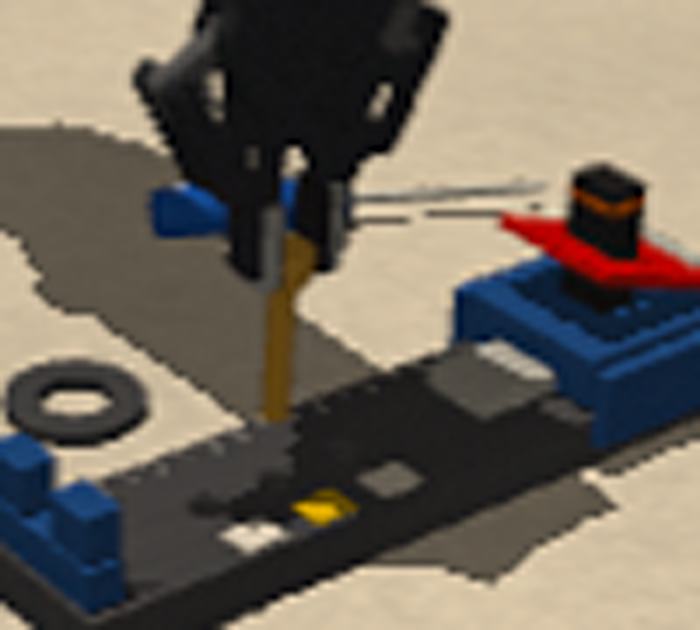

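View pics/b3.png

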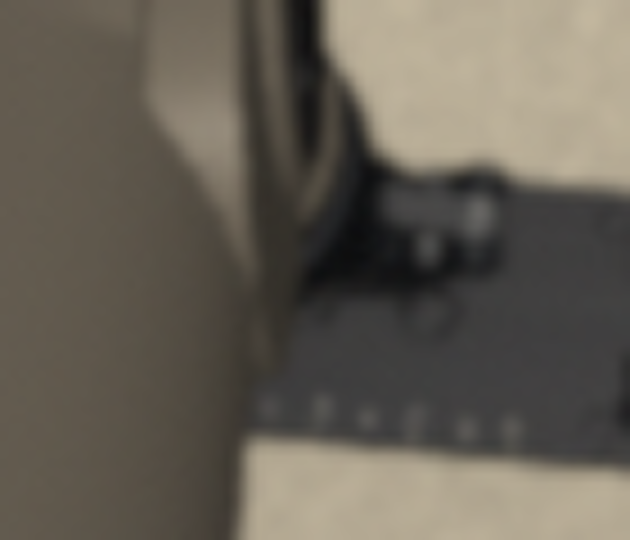

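```bash
python3 - <<'E'
from h import *
c=capture('scene')
print([proj(c,[.5125,.0543,z]).round(1) for z in (.131,.117,.056,.025)])
print('hole obs 269.1 188.1')
crop(c,255,145,285,195,14,'b4.png')
E
```

```text
[array([270.5, 154.1]), array([270.3, 158.8]), array([269.5, 178.3]), array([269.1, 187.8])]
hole obs 269.1 188.1
```

View pics/b4.png

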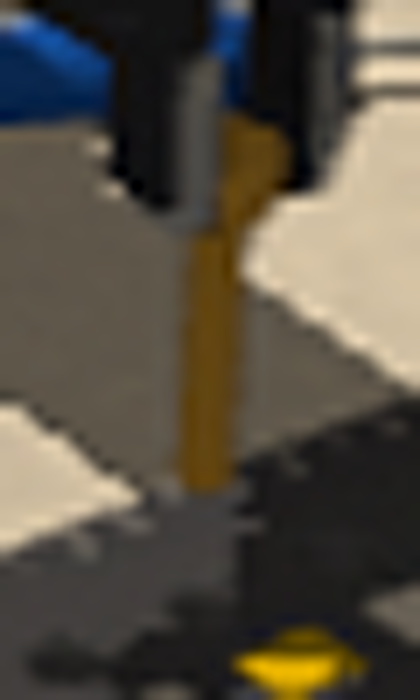

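```bash
python3 -m crank '[[0.1,0,0.012,0,0,0,0],[0.1,0,0.022,0,0,0,0],[0.1,0,0.027,0,0,0,0],[0.1,0,0.031,0,0,0,0],[0.1,0,0.034,0,0,0,0]]' 40
python3 - <<'E'
from h import *
c=capture('scene');st()
crop(c,255,145,285,205,11,'b5.png')
E
```

```text
t: 8.35
position: [0.5157, 0.0544, 0.0723]
ee_rot: [-1.567, 0.088, -0.097]
wrist_force: [-2.7, -0.2, 23.9]
width: 0.257
t 8.4 pos [0.5159 0.0545 0.0724] w 0.252 F [-1.8  0.2 13.8]
[[ 0.993  0.006  0.118]
 [-0.118  0.001  0.993]
 [ 0.006 -1.     0.002]]
```

View pics/b5.png

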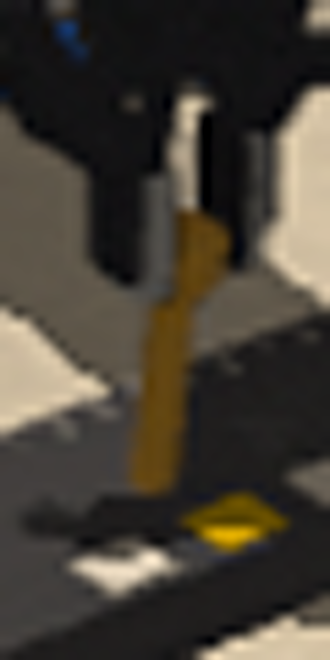

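```bash
python3 -m crank '[[0.1,0,-0.007,0,0,0,0],[0.1,0,-0.007,0,0,0,0],[0.1,0,-0.007,0,0,0,0]]' 40
python3 - <<'E'
from h import *
c=capture('scene');st()
crop(c,250,145,290,200,13,'b6.png')
E
```

```text
t: 8.78
position: [0.5119, 0.0545, 0.0762]
ee_rot: [-1.569, 0.093, -0.092]
wrist_force: [-0.0, 0.0, -2.2]
width: 0.257
t 8.82 pos [0.5119 0.0545 0.0762] w 0.255 F [ 0.1  0.1 -1.3]
[[ 0.993 -0.001  0.117]
 [-0.117 -0.     0.993]
 [-0.001 -1.    -0.   ]]
```

View pics/b6.png

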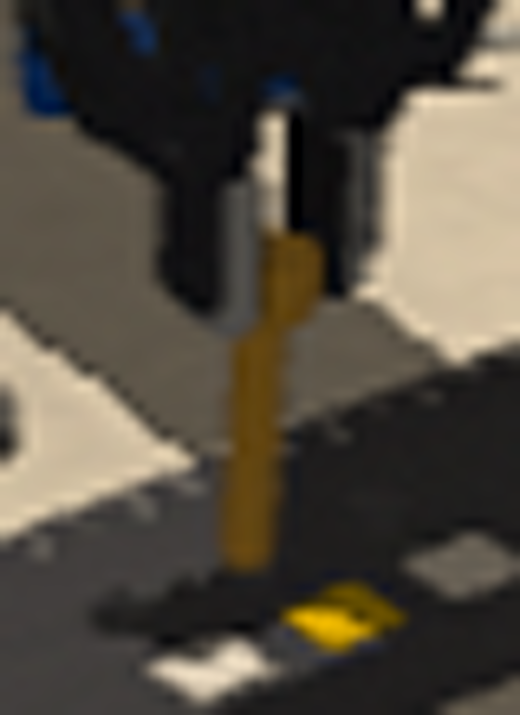

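```bash
python3 -m crank '[[0.1,-0.0008,0,0.002,0,0,0],[0.1,-0.0008,0.003,0.002,0,0,0],[0.1,-0.0008,0.005,0.002,0,0,0],[0.1,-0.0008,0.007,0.002,0,0,0]]' 40
python3 -c "
from h import *
st()"
```

```text
t: 9.32
position: [0.5118, 0.0566, 0.0694]
ee_rot: [-1.569, 0.092, -0.092]
wrist_force: [0.9, 0.9, -0.2]
width: 0.259
t 9.32 pos [0.5118 0.0566 0.0694] w 0.259 F [ 0.9  0.9 -0.2]
[[ 0.993 -0.     0.117]
 [-0.117  0.     0.993]
 [-0.    -1.     0.   ]]
```

```bash
python3 -m crank '[[0.1,0,0.004,0,0,0,0],[0.1,0,0.008,0,0,0,0],[0.1,0,0.012,0,0,0,0],[0.1,0,0.015,0,0,0,0],[0.1,0,0.015,0,0,0,0]]' 40
python3 - <<'E'
from h import *
c=capture('scene');st()
crop(c,240,140,300,205,9,'b7.png')
E
```

```text
t: 9.95
position: [0.5116, 0.0566, 0.0543]
ee_rot: [-1.569, 0.093, -0.092]
wrist_force: [-0.9, -0.6, -0.3]
width: 0.261
t 10.0 pos [0.5117 0.0566 0.0545] w 0.257 F [ 0.2  0.6 -1. ]
[[ 0.993 -0.     0.117]
 [-0.117  0.     0.993]
 [-0.    -1.     0.   ]]
```

View pics/b7.png

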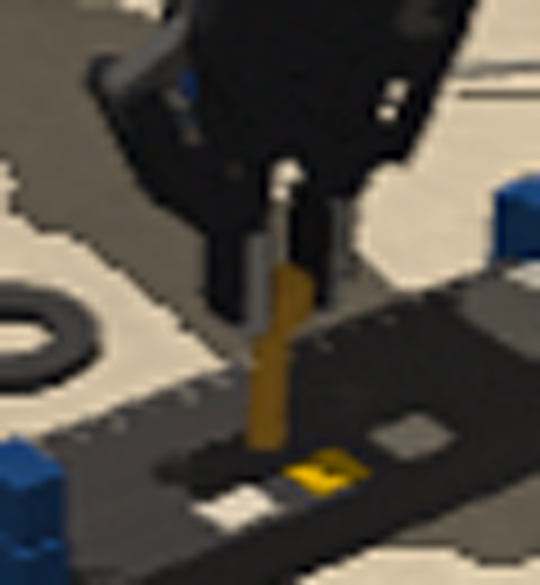

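```bash
python3 -m crank '[[0.1,0,0.002,0,0,0,0],[0.1,0,0.004,0,0,0,0],[0.1,0,0.005,0,0,0,0],[0.1,0,0.006,0,0,0,0]]' 40
```

```text
t: 10.5
position: [0.5147, 0.0564, 0.0512]
ee_rot: [-1.567, 0.089, -0.097]
wrist_force: [-2.4, -0.9, 19.2]
width: 0.258
```

```bash
python3 -m crank '[[0.1,0,-0.003,0,0,0,0],[0.5,0,-0.003,0,0,0,0],[0.5,0,-0.003,0,0,0,0],[0.5,0,-0.003,0,0,0,0],[0.5,0,-0.04,0,0,0,0],[0.5,0,-0.09,0,0,0,0],[0.5,0,-0.11,0,0,0,0]]' 30
python3 - <<'E'
from h import *
c=capture('scene');d=capture('top');st()
crop(c,230,130,350,210,6,'b8.png');crop(d,130,180,280,240,5,'b9.png')
E
```

```text
t: 11.38
position: [0.5134, 0.0566, 0.1613]
ee_rot: [-1.567, 0.089, -0.096]
wrist_force: [0.8, 0.5, -0.5]
width: 0.503
t 11.47 pos [0.5137 0.0568 0.1609] w 0.499 F [0.8 0.5 0.7]
[[ 0.993  0.005  0.117]
 [-0.117  0.002  0.993]
 [ 0.005 -1.     0.002]]
```

View pics/b8.png

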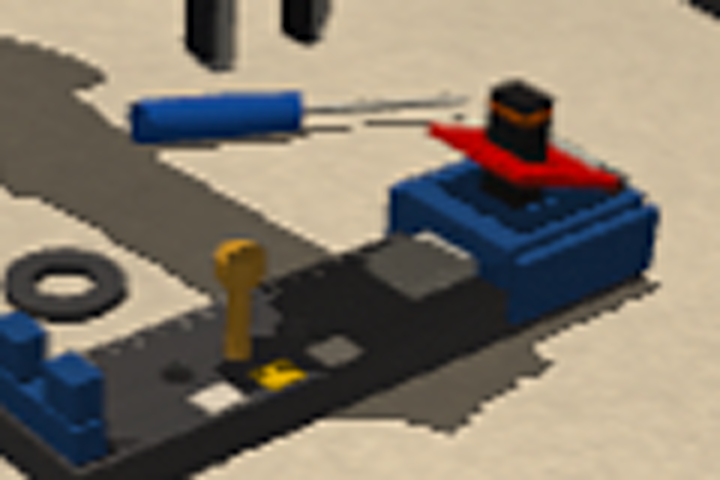

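View pics/b9.png

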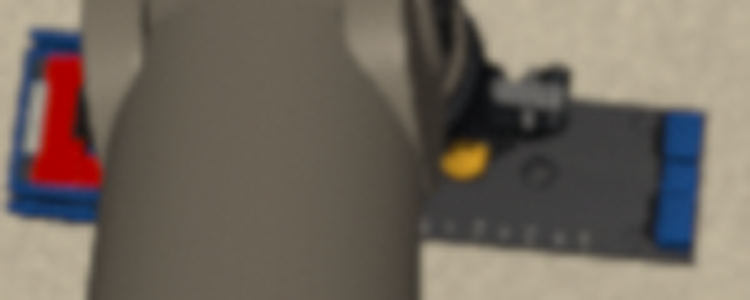

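```bash
python3 - <<'E'
from h import *
c=capture('scene');d=capture('top')
print('pin top',proj(c,[.5112,.056,.078]),'obs 269.7 171.3')
print('grip scene',onz(c,316.4,144.1,.11),'top',onz(d,148.9,202.5,.11),tri(c,(316.4,144.1),d,(148.9,202.5)))
for a in(82.2,83.2,84.5):
    a=np.radians(a);g=np.array([.5112,.056])+.175*np.array([np.cos(a),np.sin(a)]);print(g,proj(c,[*g,.11]),proj(d,[*g,.11]))
E
```

```text
pin top [269.90925669 171.03388977] obs 269.7 171.3
grip scene [0.52917853 0.23210901 0.11      ] top [0.52950538 0.23014209 0.11      ] (array([0.52980629, 0.23035931, 0.11063954]), [np.float64(0.0005421749101724478), np.float64(0.0005421749101722779)])
[0.53495023 0.22938087] [317.36458738 145.00940339] [149.25304317 200.26666211]
[0.53192069 0.22976896] [316.63715266 144.63261909] [149.07094929 201.50845881]
[0.52797301 0.23019433] [315.67625366 144.15158099] [148.86614724 203.12750682]
```

```bash
python3 -m crank '[[0.5,0,0,0.05,0,0,0],[0.5,0,0,0.1,0,0,0],[0.5,-0.002,0,0.15,0,0,0],[0.5,-0.0025,0,0.172,0,0,0],[0.5,-0.0025,0,0.172,0,0,0]]'
python3 to.py 0.5305 0.2300 0.099 83.5
python3 - <<'E'
from h import *
c=capture('scene');d=capture('top')
crop(c,280,90,350,180,8,'d1.png')
s,r=st();p=np.array(s['position']);print(proj(c,p+r@[0,.005,0]),proj(c,p))
E
```

```text
t: 12.2
position: [0.5286, 0.2284, 0.1571]
ee_rot: [-1.571, 0.092, -0.089]
wrist_force: [0.5, -0.8, 0.2]
width: 0.498
t 12.2 pos [0.5286 0.2284 0.1571] w 0.498 F [ 0.5 -0.8  0.2]
[[ 0.993 -0.002  0.115]
 [-0.115 -0.002  0.993]
 [-0.002 -1.    -0.002]]
shift tool [0.0018 0.0581 0.002 ]
turn [ 0.0019 -0.0016 -0.002 ]
t 12.3 pos [0.5294 0.225  0.1578] w 0.499 F [ 0.1 -0.3  0.8]
[[ 0.993 -0.001  0.12 ]
 [-0.12  -0.002  0.993]
 [-0.001 -1.    -0.002]]
[316.36926637 131.40996242] [316.54362519 129.81051011]
```

View pics/d1.png

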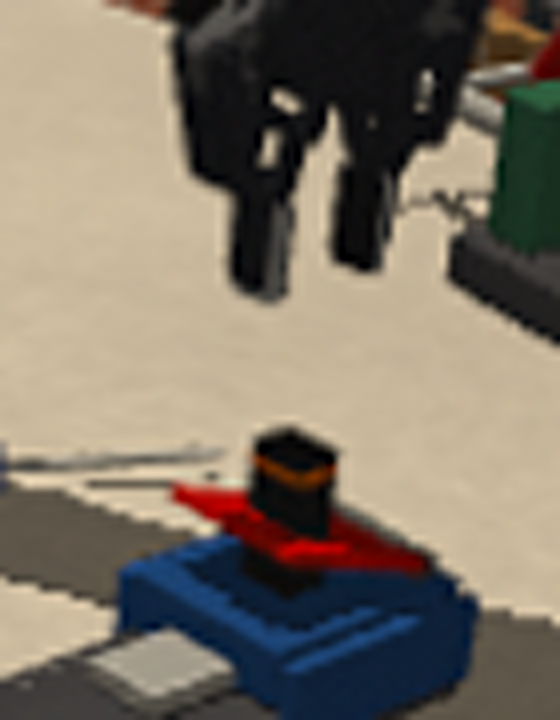

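```bash
python3 -m crank '[[0.45,0.0015,0.02,0.0015,0,0,0],[0.45,0.0015,0.04,0.0015,0,0,0],[0.45,0.0015,0.056,0.0015,0,0,0],[0.45,0.0015,0.058,0.0015,0,0,0],[0.45,0.0015,0.058,0.0015,0,0,0]]'
python3 - <<'E'
from h import *
c=capture('scene');d=capture('top')
crop(c,280,100,350,180,8,'d2.png')
s,r=st();p=np.array(s['position']);print(proj(c,p+r@[0,.008,0]),proj(c,p))
E
```

```text
t: 12.92
position: [0.5316, 0.2285, 0.101]
ee_rot: [-1.569, 0.093, -0.094]
wrist_force: [0.5, -0.5, 0.1]
width: 0.449
t 13.03 pos [0.5319 0.2291 0.1014] w 0.446 F [-0.6 -0.3  0.2]
[[ 0.993  0.001  0.118]
 [-0.118  0.001  0.993]
 [ 0.001 -1.     0.001]]
[315.92310428 149.7350467 ] [316.18591135 147.30933079]
```

View pics/d2.png

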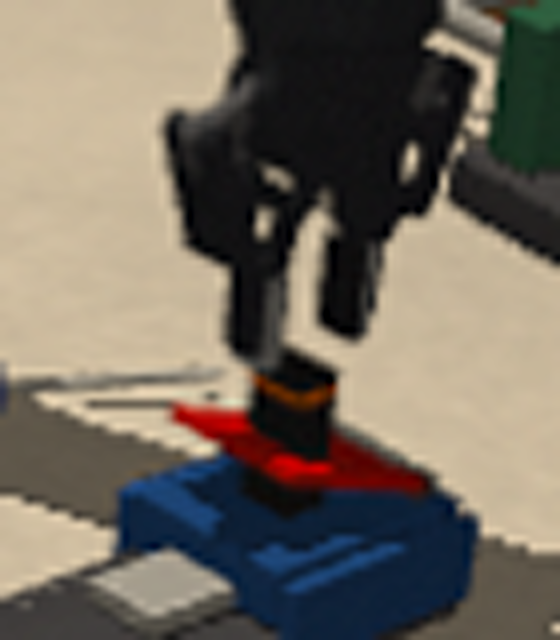

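```bash
python3 -m crank '[[0.45,-0.001,0.003,-0.002,0,0,0],[0.45,-0.001,0.006,-0.002,0,0,0],[0.45,-0.001,0.009,-0.002,0,0,0],[0.45,-0.001,0.009,-0.002,0,0,0]]'
python3 - <<'E'
from h import *
c=capture('scene');d=capture('top')
crop(c,280,100,350,180,8,'d3.png');crop(d,110,170,190,240,8,'d3t.png')
st()
E
```

```text
t: 13.52
position: [0.5297, 0.2271, 0.0913]
ee_rot: [-1.569, 0.093, -0.092]
wrist_force: [-0.7, -0.1, 0.5]
width: 0.453
t 13.62 pos [0.53   0.2272 0.0916] w 0.448 F [-0.4 -1.  -0.1]
[[ 0.993  0.     0.117]
 [-0.117  0.     0.993]
 [-0.    -1.     0.   ]]
```

View pics/d3.png

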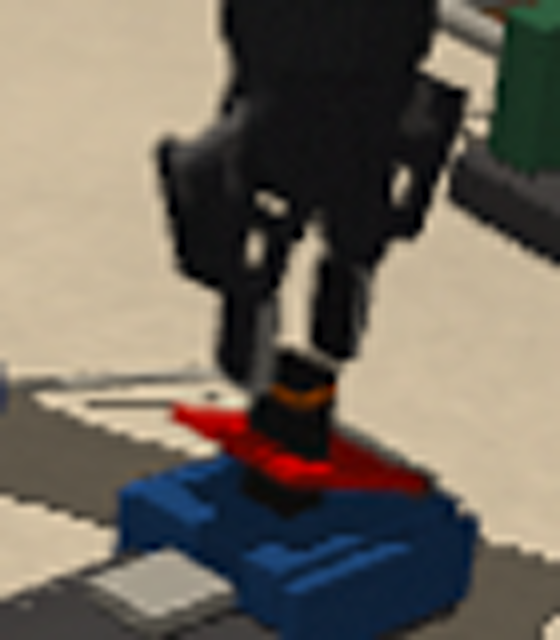

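View pics/d3t.png

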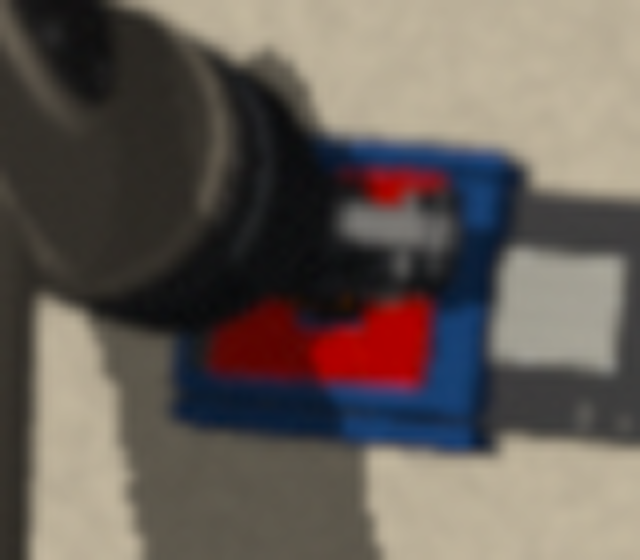

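```bash
python3 -m crank '[[0.45,0,0.003,0,0,0,0],[0.45,0,0.006,0,0,0,0],[0.45,0,0.008,0,0,0,0],[0.45,0,0.008,0,0,0,0]]'
python3 - <<'E'
from h import *
c=capture('scene')
crop(c,290,115,345,165,12,'d4.png')
st()
E
```

```text
t: 14.12
position: [0.5298, 0.2271, 0.0834]
ee_rot: [-1.569, 0.093, -0.092]
wrist_force: [0.3, 0.3, 0.7]
width: 0.45
t 14.18 pos [0.5299 0.2271 0.0835] w 0.448 F [-1.1  0.3 -0.6]
[[ 0.993 -0.     0.117]
 [-0.117  0.     0.993]
 [-0.    -1.     0.   ]]
```

View pics/d4.png

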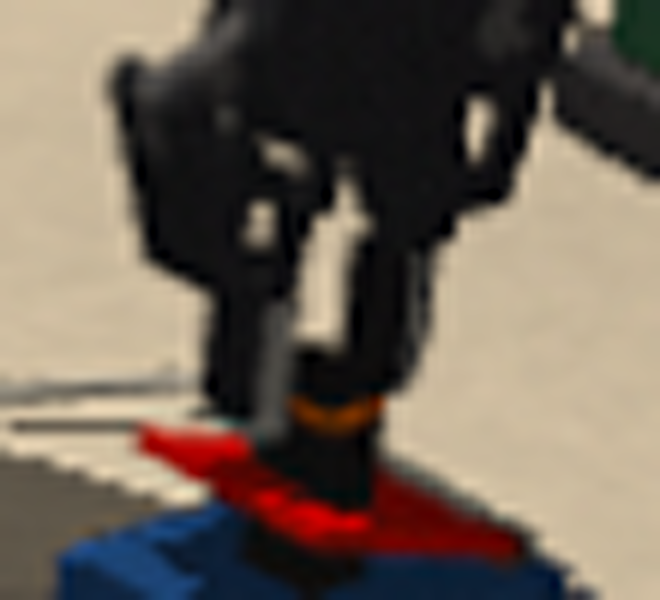

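```bash
python3 -m crank '[[0.4,0,-0.002,0,0,0,0],[0.3,0,-0.003,0,0,0,0],[0.2,0,-0.004,0,0,0,0],[0.1,0,-0.004,0,0,0,0],[0.05,0,-0.004,0,0,0,0],[0.05,0,-0.004,0,0,0,0],[0.05,0,-0.004,0,0,0,0]]' 40
python3 - <<'E'
from h import *
c=capture('scene')
crop(c,290,115,345,165,12,'d5.png')
st()
E
```

```text
t: 15.05
position: [0.5301, 0.2272, 0.0875]
ee_rot: [-1.569, 0.092, -0.093]
wrist_force: [2.6, 3.6, -4.8]
width: 0.213
t 15.1 pos [0.5301 0.2272 0.0876] w 0.216 F [ 2.2  3.1 -4.9]
[[ 0.993  0.     0.117]
 [-0.117  0.     0.993]
 [ 0.    -1.     0.   ]]
```

View pics/d5.png

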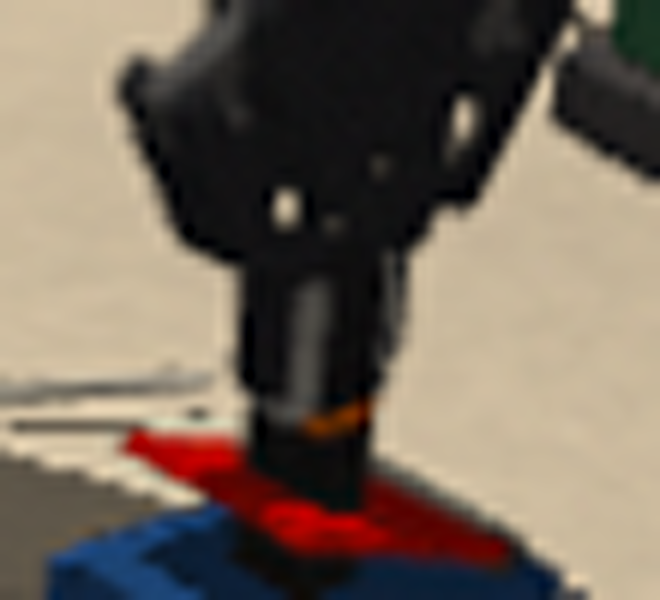

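```bash
python3 -m crank '[[0.05,0,0,-0.008,0,0,0],[0.05,0,0,-0.02,0,0,0],[0.05,0,0,-0.032,0,0,0],[0.05,0,0,-0.044,0,0,0],[0.05,0,0,-0.056,0,0,0],[0.05,0,0,-0.068,0,0,0],[0.05,0,0,-0.074,0,0,0],[0.05,0,0,-0.076,0,0,0]]' 40
python3 - <<'E'
from h import *
c=capture('scene')
crop(c,240,110,350,210,7,'e1.png')
st()
E
```

```text
t: 16.1
position: [0.5211, 0.1513, 0.0876]
ee_rot: [-1.568, 0.093, -0.093]
wrist_force: [4.0, 3.4, -7.3]
width: 0.215
t 16.15 pos [0.5211 0.1512 0.0875] w 0.218 F [ 3.1  3.  -6.7]
[[ 0.993  0.     0.118]
 [-0.118  0.     0.993]
 [ 0.    -1.     0.   ]]
```

View pics/e1.png

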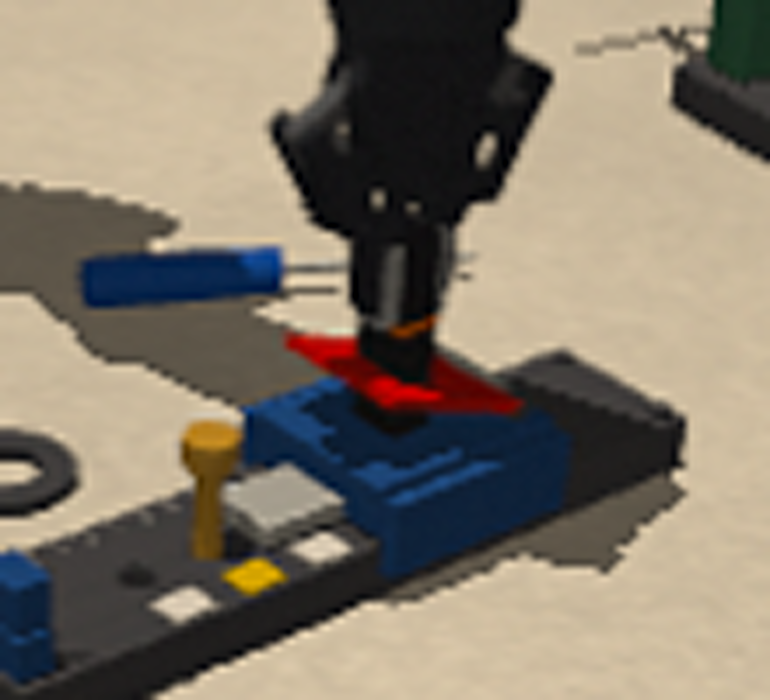

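Leg is moving with the grip; the nose is about 10 mm short of the pin. Advancing gently to contact.

```bash
python3 -m crank '[[0.05,0,0,-0.003,0,0,0],[0.05,0,0,-0.006,0,0,0],[0.05,0,0,-0.008,0,0,0],[0.05,0,0,-0.01,0,0,0]]' 40
python3 -m crank '[[0.05,0,0,-0.001,0,0,0],[0.05,0,0,-0.002,0,0,0],[0.05,0,0,-0.003,0,0,0]]' 40
```

```text
t: 16.65
position: [0.5201, 0.1422, 0.0875]
ee_rot: [-1.568, 0.092, -0.093]
wrist_force: [4.4, 3.5, -8.1]
width: 0.218
t: 17.02
position: [0.5199, 0.1404, 0.0876]
ee_rot: [-1.567, 0.091, -0.093]
wrist_force: [4.0, 6.3, -8.5]
width: 0.215
```

```bash
python3 -m crank '[[0.05,0,0,-0.001,0,0,0],[0.05,0,0,-0.002,0,0,0]]' 40
```

```text
t: 17.27
position: [0.5199, 0.1401, 0.0876]
ee_rot: [-1.565, 0.09, -0.092]
wrist_force: [4.9, 10.4, -10.6]
width: 0.218
```

```bash
python3 -m crank '[[0.05,0.001,0,0,0,0,0],[0.05,0.001,0.003,0,0,0,0],[0.05,0.001,0.006,0,0,0,0],[0.05,0.001,0.009,0,0,0,0]]' 20
python3 - <<'E'
from h import *
c=capture('scene')
crop(c,240,110,350,210,7,'e2.png')
st()
E
```

```text
t: 17.77
position: [0.5208, 0.1413, 0.0867]
ee_rot: [-1.56, 0.093, -0.09]
wrist_force: [-21.5, 5.4, 65.5]
width: 0.216
t 17.82 pos [0.5207 0.1415 0.0867] w 0.216 F [-17.1   6.5  49.5]
[[ 0.993 -0.001  0.116]
 [-0.116  0.01   0.993]
 [-0.003 -1.     0.009]]
```

View pics/e2.png

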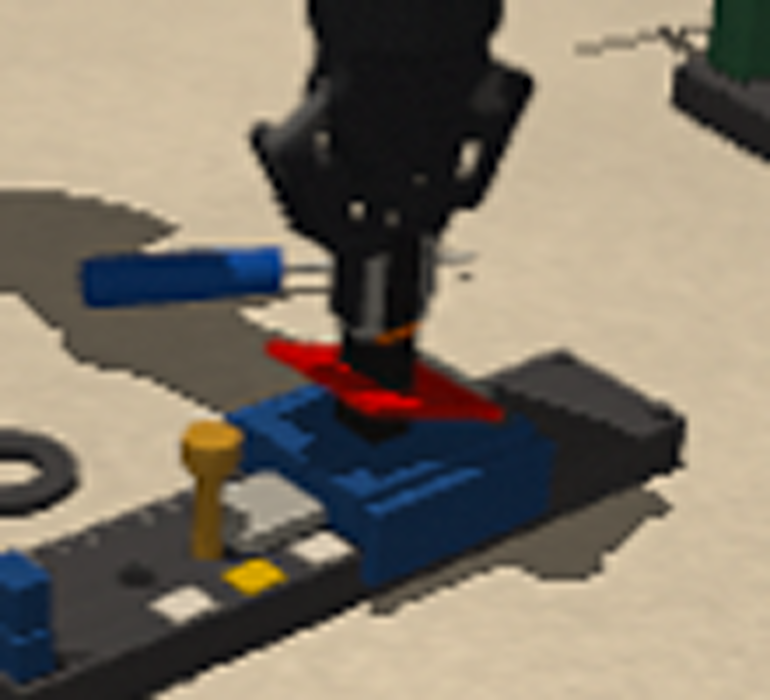

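```bash
python3 -m crank '[[0.05,0,-0.006,0,0,0,0],[0.05,0,-0.009,-0.001,0,0,0],[0.1,0,-0.009,-0.002,0,0,0],[0.26,0,-0.009,-0.004,0,0,0],[0.26,0,-0.009,-0.004,0,0,0]]' 20
python3 - <<'E'
from h import *
c=capture('scene')
crop(c,240,110,350,210,7,'e3.png')
st()
E
```

```text
t: 18.45
position: [0.5198, 0.1384, 0.0875]
ee_rot: [-1.562, 0.09, -0.09]
wrist_force: [5.4, 13.2, -10.5]
width: 0.264
t 18.5 pos [0.5198 0.1384 0.0875] w 0.256 F [ 3.1 13.1 -9.7]
[[ 0.993  0.001  0.114]
 [-0.114  0.006  0.993]
 [ 0.    -1.     0.006]]
```

View pics/e3.png

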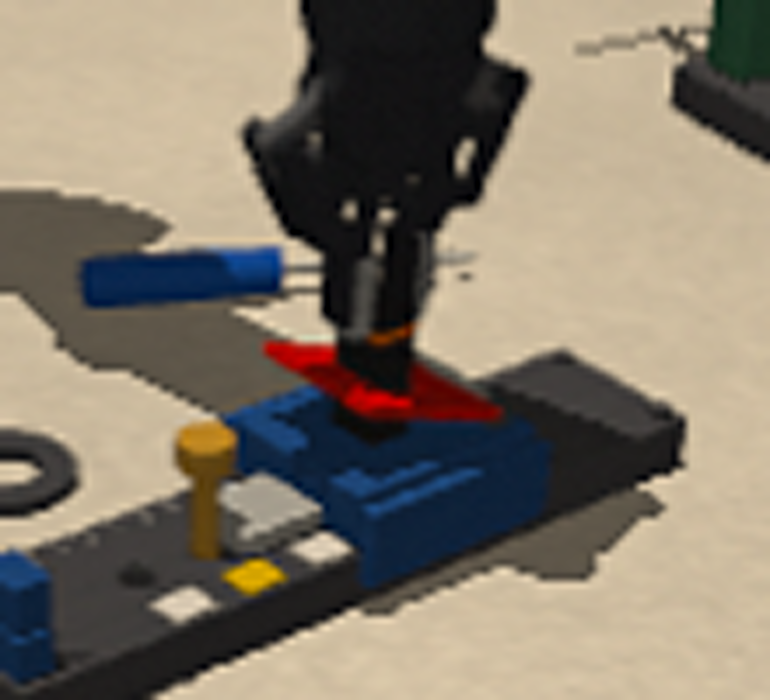

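```bash
python3 -m crank '[[0.26,0,0.004,0.001,0,0,0],[0.26,0,0.008,0.001,0,0,0],[0.26,0,0.012,0.001,0,0,0]]' 20
python3 - <<'E'
from h import *
c=capture('scene')
crop(c,240,110,350,210,7,'e4.png')
st()
E
```

```text
t: 18.88
position: [0.522, 0.1386, 0.0783]
ee_rot: [-1.562, 0.088, -0.094]
wrist_force: [1.4, 10.2, 8.1]
width: 0.258
t 18.93 pos [0.5219 0.1386 0.0779] w 0.261 F [ 1.  10.8  4.7]
[[ 0.993  0.004  0.115]
 [-0.115  0.007  0.993]
 [ 0.003 -1.     0.007]]
```

View pics/e4.png

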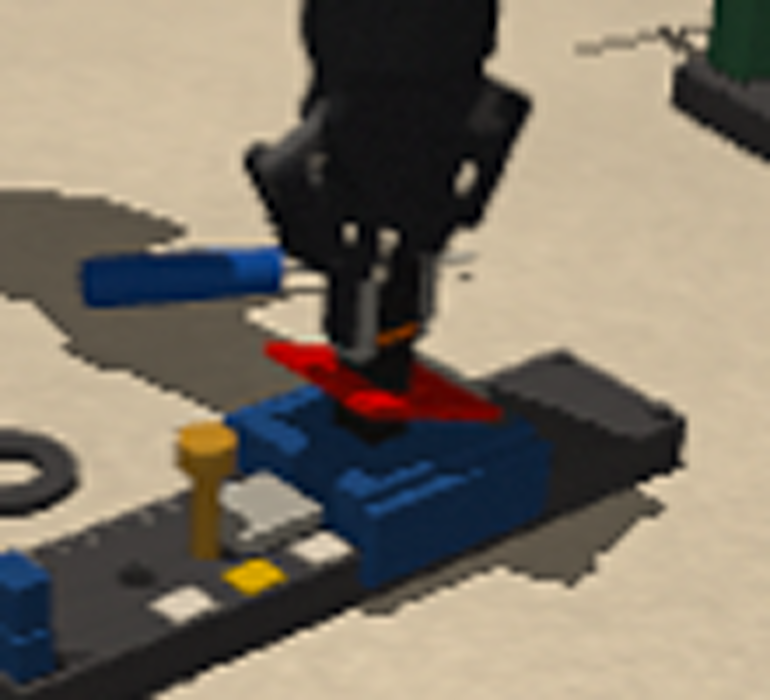

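The fingers now slide down the grip. Leg still at the pin; continuing down.

```bash
python3 -m crank '[[0.26,0,0.004,0,0,0,0],[0.26,0,0.008,0,0,0,0],[0.26,0,0.012,0,0,0,0],[0.26,0,0.012,0,0,0,0]]' 20
python3 - <<'E'
from h import *
c=capture('scene')
crop(c,240,110,350,210,7,'e5.png')
st()
E
```

```text
t: 19.42
position: [0.5226, 0.1387, 0.0667]
ee_rot: [-1.562, 0.087, -0.094]
wrist_force: [1.2, 10.3, 7.9]
width: 0.258
t 19.48 pos [0.5226 0.1386 0.0667] w 0.257 F [2.  9.6 6.7]
[[ 0.993  0.005  0.115]
 [-0.115  0.007  0.993]
 [ 0.005 -1.     0.008]]
```

View pics/e5.png

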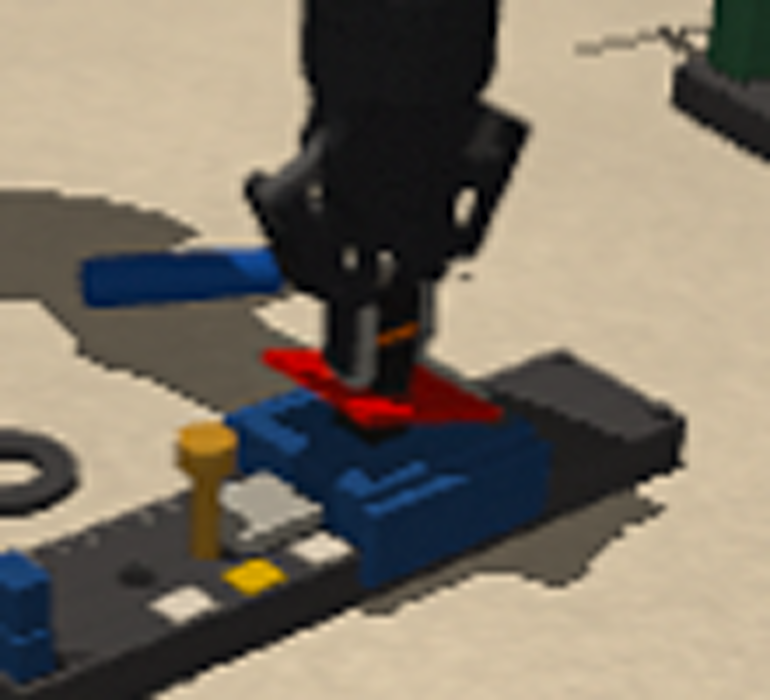

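```bash
python3 -m crank '[[0.26,0,0.003,0,0,0,0],[0.26,0,0.006,0,0,0,0],[0.26,0,0.008,0,0,0,0],[0.26,0,0.008,0,0,0,0]]' 20
python3 - <<'E'
from h import *
c=capture('scene')
crop(c,240,110,350,210,7,'e6.png')
st()
E
```

```text
t: 19.98
position: [0.5232, 0.1387, 0.0592]
ee_rot: [-1.561, 0.086, -0.095]
wrist_force: [0.7, 9.9, 10.2]
width: 0.256
t 20.02 pos [0.5232 0.1387 0.0593] w 0.261 F [ 0.7 10.1 10.7]
[[ 0.993  0.006  0.115]
 [-0.115  0.007  0.993]
 [ 0.006 -1.     0.008]]
```

View pics/e6.png

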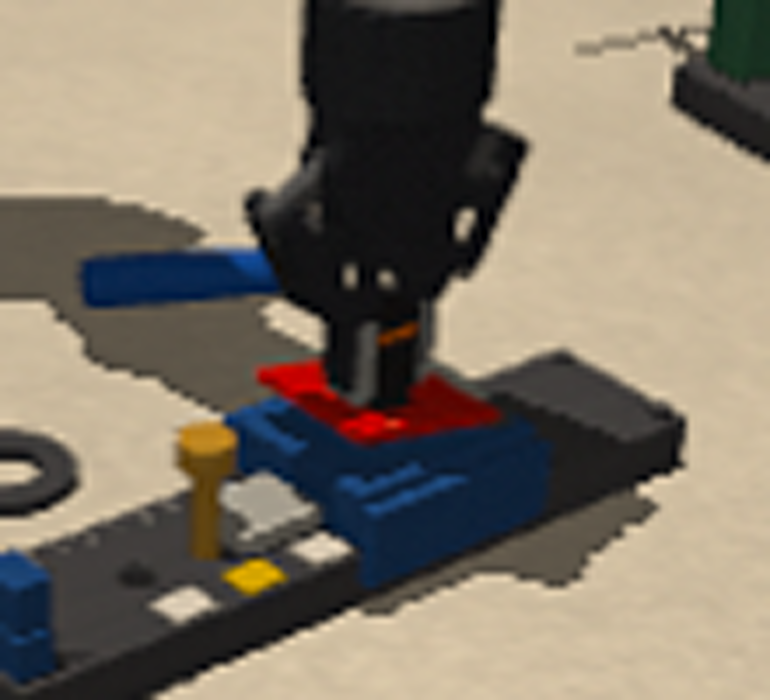

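```bash
python3 -m crank '[[0.26,0,0.003,0,0,0,0],[0.26,0,0.005,0,0,0,0],[0.26,0,0.007,0,0,0,0],[0.26,0,0.008,0,0,0,0]]' 20
python3 - <<'E'
from h import *
c=capture('scene')
crop(c,240,110,350,210,7,'e7.png')
st()
E
```

```text
t: 20.52
position: [0.5234, 0.1387, 0.0515]
ee_rot: [-1.561, 0.086, -0.095]
wrist_force: [0.6, 8.8, 13.4]
width: 0.262
t 20.57 pos [0.5234 0.1387 0.0514] w 0.264 F [ 0.8  9.7 12.4]
[[ 0.993  0.007  0.115]
 [-0.115  0.007  0.993]
 [ 0.006 -1.     0.008]]
```

View pics/e7.png

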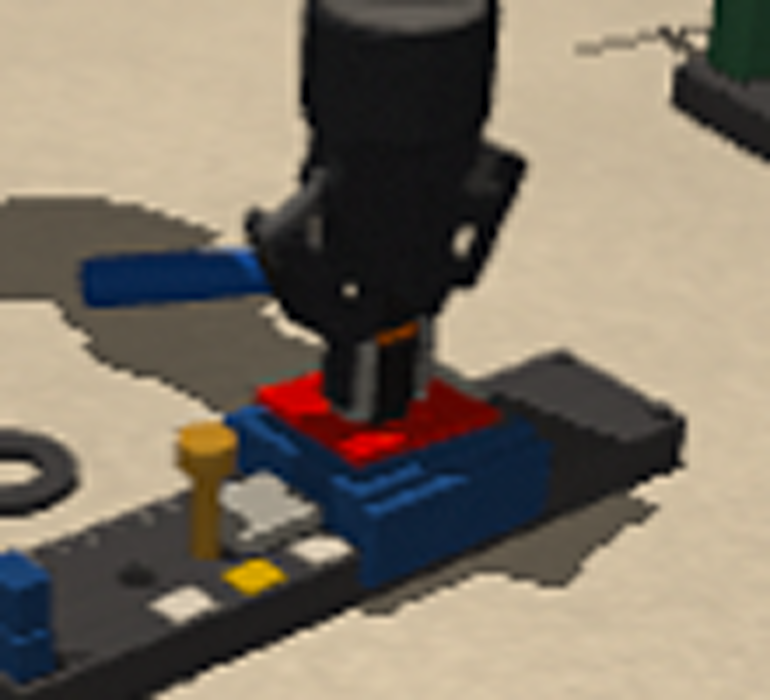

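```bash
python3 -m crank '[[0.26,0,0.001,0,0,0,0],[0.26,0,0.002,0,0,0,0],[0.26,0,0.003,0,0,0,0]]' 20;python3 -m crank '[[0.26,0,0.001,0,0,0,0],[0.26,0,0.002,0,0,0,0]]' 20
python3 - <<'E'
from h import *
c=capture('scene')
crop(c,270,140,330,190,12,'e8.png')
st()
# lever corners expected closed: grip centre = hole+0.086 back along rail
a=np.radians(83.6);t=np.array([np.cos(a),np.sin(a)]);n=np.array([np.sin(a),-np.cos(a)])
h=np.array([.5112,.056]);g=h+.086*t
for th in(0,.05,.1):
  out=[]
  for s,w in((.081,-.033),(.081,.033),(.081,0)):
    q=g+.045*t-t*s*np.cos(th)+n*w; u=proj(c,[*q,.062+s*np.sin(th)]); out.append(((u-[270,140])*12+5.5).round(0))
  print(th,out)
E
```

```text
t: 20.95
position: [0.5235, 0.1387, 0.0486]
ee_rot: [-1.561, 0.086, -0.095]
wrist_force: [0.4, 9.5, 12.3]
width: 0.26
t: 21.2
position: [0.5235, 0.1387, 0.0472]
ee_rot: [-1.561, 0.086, -0.095]
wrist_force: [-2.9, 8.6, 21.9]
width: 0.262
t 21.25 pos [0.5235 0.1387 0.0472] w 0.26 F [-0.4  8.5 17.2]
[[ 0.993  0.006  0.115]
 [-0.115  0.007  0.993]
 [ 0.005 -1.     0.008]]
0 [array([ 77., 320.]), array([260., 433.]), array([167., 375.])]
0.05 [array([ 78., 305.]), array([261., 418.]), array([168., 360.])]
0.1 [array([ 80., 290.]), array([264., 403.]), array([170., 345.])]
```

View pics/e8.png

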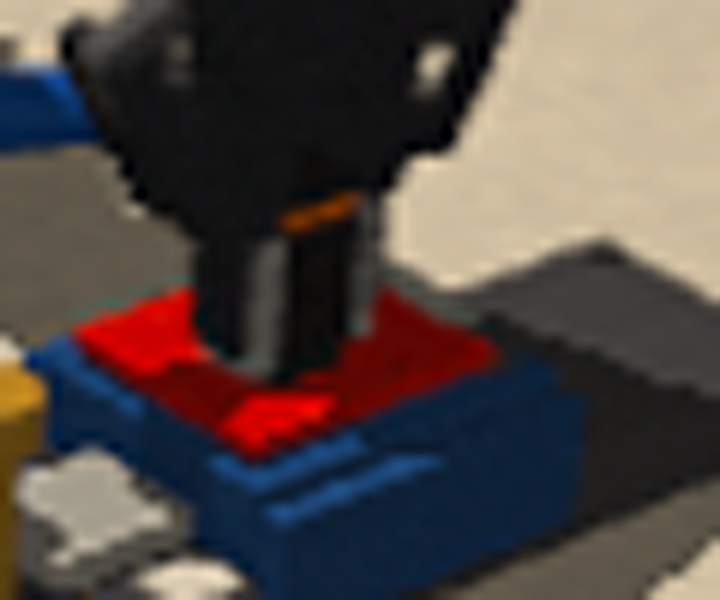

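```bash
python3 -m crank '[[0.26,0,0.001,0,0,0,0],[0.26,0,0.0015,0,0,0,0]]' 20; python3 -m crank '[[0.2,0,-0.001,0,0,0,0],[0.15,0,-0.001,0.001,0,0,0],[0.1,0,-0.001,0.001,0,0,0],[0.05,0,-0.001,0.001,0,0,0],[0.05,0,-0.001,0.001,0,0,0],[0.05,0,-0.001,0.001,0,0,0]]' 40
python3 - <<'E'
from h import *
c=capture('scene');d=capture('top')
crop(c,240,130,340,200,7,'f1.png');crop(d,130,160,280,250,5,'f2.png')
st()
E
```

```text
t: 21.5
position: [0.5235, 0.1388, 0.047]
ee_rot: [-1.56, 0.086, -0.095]
wrist_force: [-5.3, 8.4, 31.5]
width: 0.261
t: 22.25
position: [0.5237, 0.1396, 0.0472]
ee_rot: [-1.561, 0.086, -0.095]
wrist_force: [-2.5, 9.6, 21.9]
width: 0.231
t 22.35 pos [0.5237 0.1396 0.0472] w 0.229 F [-2.6 10.1 22.2]
[[ 0.993  0.006  0.115]
 [-0.115  0.007  0.993]
 [ 0.005 -1.     0.008]]
```

View pics/f1.png

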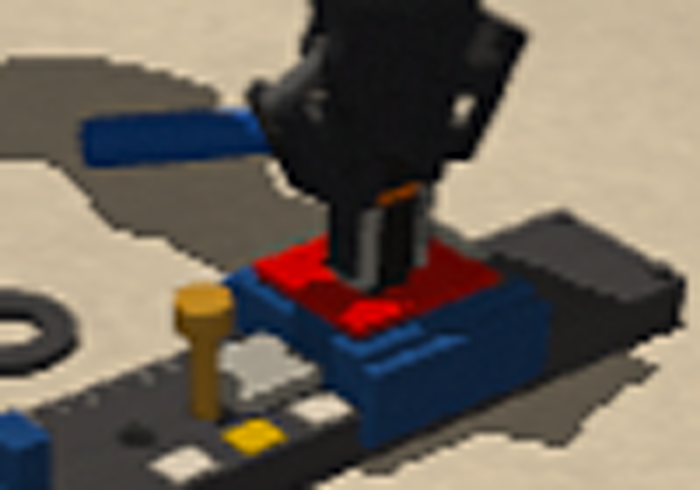

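View pics/f2.png

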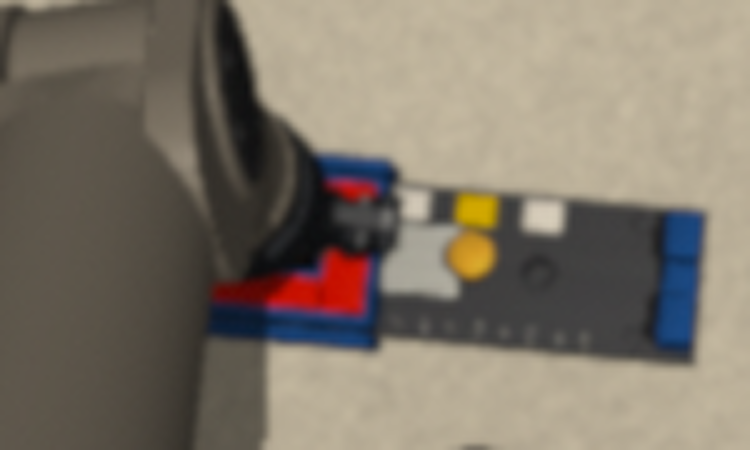

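```bash
python3 -m crank '[[0.26,0,0,-0.001,0,0,0],[0.26,0,-0.0015,-0.001,0,0,0],[0.26,0,-0.002,-0.001,0,0,0],[0.05,0,-0.002,0,0,0,0],[0.05,0,-0.002,0,0,0,0],[0.05,0,-0.002,0,0,0,0],[0.05,0,-0.002,0,0,0,0],[0.05,0,-0.002,0,0,0,0]]' 60
python3 - <<'E'
from h import *
c=capture('scene')
crop(c,265,140,335,190,11,'f3.png')
st()
E
```

```text
t: 23.35
position: [0.5237, 0.1394, 0.0475]
ee_rot: [-1.562, 0.085, -0.096]
wrist_force: [2.1, 10.3, 8.2]
width: 0.224
t 23.4 pos [0.5236 0.1394 0.0475] w 0.228 F [2.5 9.2 8.1]
[[ 0.993  0.007  0.115]
 [-0.115  0.006  0.993]
 [ 0.006 -1.     0.007]]
```

View pics/f3.png

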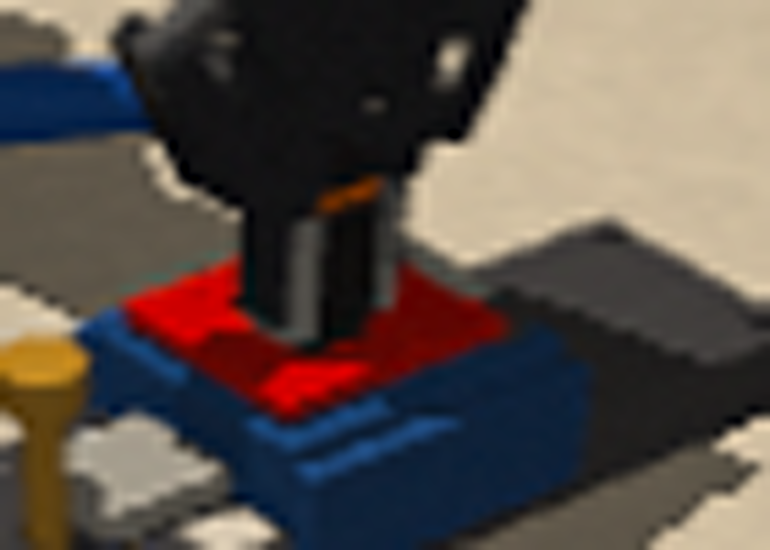

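```bash
python3 - <<'E'
from h import *
c=capture('scene');im0=cv2.imread('pics/scene0.png')[:,:,::-1]
def corners(im):
    hsv=cv2.cvtColor(np.ascontiguousarray(im),cv2.COLOR_RGB2HSV)
    m=cv2.inRange(hsv,np.array((0,170,70)),np.array((6,255,255)));m[:,:265]=0;m[:,345:]=0;m[:140]=0;m[190:]=0
    p=np.argwhere(m)[:,::-1]; L=p[p[:,0]==p[:,0].min()].mean(0);B=p[p[:,1]==p[:,1].max()].mean(0);Rr=p[p[:,0]==p[:,0].max()].mean(0);return L,B,Rr
a=np.radians(83.6);t=np.array([np.cos(a),np.sin(a)]);n=np.array([np.sin(a),-np.cos(a)])
h=np.array([.5112,.056])
for nm,im,off in(('start',im0,.175),('now',c['frame'],.086)):
    print(nm,corners(im)); g=h+off*t
    for th in (0,.05,.28,.31,.34):
        f=lambda s,w,dz:proj(c,[*(g+.045*t-t*(s*np.cos(th)-dz*np.sin(th))+n*w),.062+s*np.sin(th)+dz*np.cos(th)]).round(1)
        print(th,'L top',f(.081,-.033,0),'near bottom',f(.081,.033,-.006))
st()
E
```

```text
start (array([302. , 151.5]), array([324., 160.]), array([332. , 159.5]))
0 L top [298.6 157.9] near bottom [313.8 168.4]
0.05 L top [298.7 156.7] near bottom [313.9 167.2]
0.28 L top [299.9 151. ] near bottom [314.9 161.4]
0.31 L top [300.1 150.2] near bottom [315.2 160.6]
0.34 L top [300.4 149.5] near bottom [315.4 159.9]
now (array([276., 167.]), array([290.5, 177. ]), array([310. , 169.5]))
0 L top [276.  166.2] near bottom [291.1 177.5]
0.05 L top [276. 165.] near bottom [291.1 176.3]
0.28 L top [277.1 159.1] near bottom [292.  170.3]
0.31 L top [277.4 158.3] near bottom [292.2 169.5]
0.34 L top [277.6 157.5] near bottom [292.4 168.7]
t 23.45 pos [0.5237 0.1394 0.0475] w 0.226 F [ 3.3 10.6  8.2]
[[ 0.993  0.007  0.115]
 [-0.115  0.006  0.993]
 [ 0.006 -1.     0.007]]
```

```bash
python3 -m crank '[[0.05,0,0,0,0,0,0],[0.05,0,0,0,0,0,0],[0.05,0,0,0,0,0,0],[0.05,0,0,0,0,0,0],[0.05,0,0,0,0,0,0],[0.05,0,0,0,0,0,0]]' 60
python3 - <<'E'
from h import *
c=capture('scene')
crop(c,225,130,345,205,6,'g.png')
E
```

```text
t: 24.2
position: [0.5237, 0.1394, 0.0475]
ee_rot: [-1.562, 0.085, -0.095]
wrist_force: [2.3, 10.1, 8.5]
width: 0.228
```

View pics/g.png

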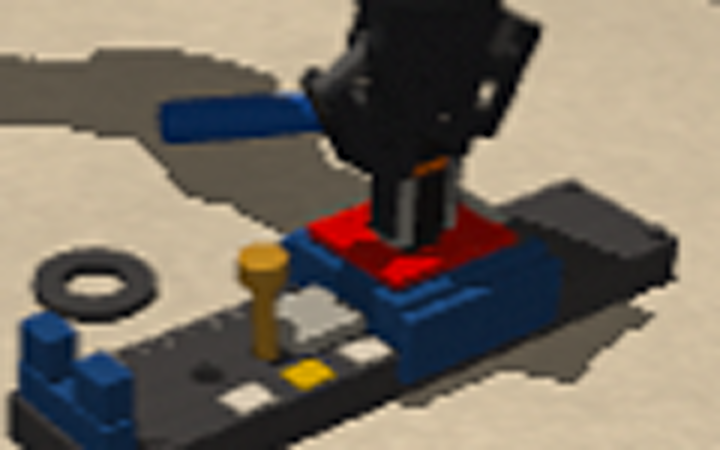

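The picture shows the pin seated beside the yellow mark (scene 269,180), the nose against it, the lever flat, and the fingers round the grip. The readings are steady, so I am handing in.

```bash
python3 -c "
from rig import ctrl
print(ctrl.sign_off())"
```

```text
the job is handed in; nothing more can be done
None
```

I put the smallest brass pin (the one in the grey holder) all the way down into the middle hole, beside the yellow mark. I then slid the leg by its grip until its nose met the pin, pressed the lever flat there, and handed in at about 24 s still gripping the leg.

**Last checks**
- **Pin:** it bottomed with the tool about 0.4 mm from the expected height, and its head top sat in the image where a seated pin's should.
- **Leg:** steady push of about 10 N against the pin, with the tool position unchanged over the last second. The push leans the pin slightly within the hole's clearance.
- **Lever:** both front corners within about 0.8 pixel of where a flat lever would show, so closed to about 0.02–0.03 rad. The press also stopped hard at the end.
- **Grip:** held with 60 N. The gap reads 0.228 against 0.216 when I first gripped, about 1 mm wider; I put this down to a slight tool tilt and have not confirmed it.

**What went less smoothly**
- The first insertion landed on the hole's rim with about 24 N. I lifted, shifted 2 mm along the rail and it went in freely.
- Sliding down the grip while clamped stuck, and the wrist force reached about 65 N (limit 120). I undid that and slid down with the fingers slightly open and the rear finger keeping the leg against the pin, then clamped again. I reopened them slightly once more at the bottom to clamp harder.
- The fingertips looked 6–15 mm farther back than the description gives, so I set the finger depths from images and contact force.

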